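Put the two handheld radios on charge

TASK

Lift the two handheld radios off their hooks on the hanger and set each one upright into the charging cup that fits it, the larger radio in the larger cup and the smaller in the smaller, lowered gently and standing fully down on the pocket floor. Leave the torch hanging on its hook, and do not disturb the desk microphone, the mug or the roll of tape.

Things in the scene. Friction and masses are not known exactly. Their poses are not given: they have to be found in the camera images.
- wide_radio: larger (wide) handheld radio: black box 36 deep (x) x 60 wide (y) x 110 tall (z) mm, display and keys on -x; on top a rigid steel loop (6 mm bar, y-z plane, 22 mm clear width) and at +y a 45 mm stub antenna. Origin: middle of the underside of the loop's top bar, 48 mm above the box's top, 158 mm above its bottom. Starts hanging by the loop on one of three hooks, z up
- slim_radio: smaller (slim) handheld radio: black box 28 deep (x) x 46 wide (y) x 104 tall (z) mm, display and keys on -x; on top a rigid steel loop (6 mm bar, y-z plane, 16 mm clear width) and at +y a 45 mm stub antenna. Origin: middle of the underside of the loop's top bar, 48 mm above the box's top, 152 mm above its bottom. Starts hanging by the loop on one of three hooks, z up
- wide_radio_foot (a point): centre of the wide radio's bottom face (axes as the radio's)
- slim_radio_foot (a point): centre of the slim radio's bottom face (axes as the radio's)
- wide_charger: the larger charging cup, fixed: grey, with a vertical rectangular pocket 42 (x) x 66 (y) mm, 28 mm deep, walls 6 mm, rim 38 mm and pocket floor 10 mm above the desk, a 14 mm high step reaching 27 mm out beyond its -x wall. Origin: on the desk under the pocket's centre
- slim_charger: the smaller charging cup, fixed: grey, with a vertical rectangular pocket 34 (x) x 52 (y) mm, 28 mm deep, walls 6 mm, rim 38 mm and pocket floor 10 mm above the desk, a 14 mm high step reaching 27 mm out beyond its -x wall. Origin: on the desk under the pocket's centre
- wide_charger_floor (a point): centre of the wide charger's pocket floor, where the wide radio's bottom comes to stand
- slim_charger_floor (a point): centre of the slim charger's pocket floor, where the slim radio's bottom comes to stand
- stand: fixed hanger: 16 mm steel bar along y, 380 mm long, axis 259 mm up, posts at y = +-185 mm; three hooks at y = -110, 0, 110 mm point to -x: flat strips 10 mm wide, 5 mm thick, top face 265 mm above the desk, reaching to x = -63 mm, where a 5 mm thick lip stands 10 mm above the strip. Origin: on the desk under the bar's middle
- hook_left (a point): on the top face of the +y hook strip, 47 mm out from the bar's axis (11 mm short of the lip's inner face), about where a loop hangs
- hook_mid (a point): the same point on the middle hook
- hook_right (a point): the same point on the -y hook
- torch: bystander hanging on the remaining hook: aluminium torch 112 mm long, 28 to 40 mm diameter, head down, with a like steel loop. Origin: centre of the underside of the loop's top bar
- desk_mic: bystander: desk microphone, round base 84 mm across, thin stem, black head 38 mm across, 165 mm tall. Origin: centre of its underside
- mug: bystander: white mug, 80 mm across, 90 mm tall, handle at +y. Origin: centre of its underside
- tape: bystander: roll of tape lying flat, 96 mm across, 24 mm high. Origin: centre of its underside
Things that resemble listed ones, but are neither listed nor needed, are in the scene too. What is shaped like the wide_radio but blue or orange is not meant. Leave any blue look-alike of the wide_charger alone.

How it is judged:
At the end, for the whole second after the job is handed in: Each radio at rest, let go, in its own charger: foot within 8 mm sideways of the pocket centre and 5 mm of its floor, upright within 0.1 rad, x axes aligned within 0.2 rad either way. Torch still hung, and it, microphone, mug and tape within 30 mm of their starts; the last three upright (0.2 rad) (horizontal distance between wide_radio_foot and wide_charger_floor below 0.008 m and z of wide_radio_foot in the frame of wide_charger_floor below 0.005 m and angle between each of wide_radio, slim_radio's own z axis and vertical below 0.1 rad and angle between the x axis of wide_radio and the x axis of wide_charger, either way round below 0.2 rad and linear speed of each of wide_radio, slim_radio below 0.03 m/s and contact force between each of wide_radio, slim_radio and the fingers below 0.1 N and horizontal distance between slim_radio_foot and slim_charger_floor below 0.008 m and z of slim_radio_foot in the frame of slim_charger_floor below 0.005 m and angle between the x axis of slim_radio and the x axis of slim_charger, either way round below 0.2 rad and height (world z) of torch above 0.255 m and distance of each of torch, desk_mic, mug, tape from where it was at the start of the episode below 0.03 m and angle between each of desk_mic, mug, tape's own z axis and vertical below 0.2 rad); the robot touches nothing.
It fails at once if a radio is slammed or rammed against its charger (over 80 N) (contact force between wide_radio and wide_charger above 80 N or contact force between slim_radio and slim_charger above 80 N).
It fails at once if the torch is moved along or knocked off its hook (loop shifted over 30 mm) (distance of torch from where it was at the start of the episode above 0.03 m).
It fails at once if the desk microphone is shifted over 30 mm or tipped (distance of desk_mic from where it was at the start of the episode above 0.03 m or angle between desk_mic's own z axis and vertical above 0.35 rad).
It fails at once if the mug is shifted over 30 mm or tipped (distance of mug from where it was at the start of the episode above 0.03 m or angle between mug's own z axis and vertical above 0.35 rad).
It fails at once if the tape roll is shifted over 30 mm or tipped (distance of tape from where it was at the start of the episode above 0.03 m or angle between tape's own z axis and vertical above 0.35 rad).
It also fails if it takes over 72 s, if anything falls off the work surface, if the arm or the gripper's body presses on something with over 40 N, if the wrist force passes 120 N, or if a joint passes its speed limit or range.

ROBOT

A 6-joint arm with a two-finger parallel gripper is mounted at the origin on the work surface. World frame = base frame: x ahead of the robot, y to its left, z up, the work surface at z = 0. Lengths are in m, angles in rad, forces in N, time in s.
With the tool pointing down it reaches from about 0.25 to 0.8 m from the base axis. Payload 8.5 kg.
Tool frame: the origin (TCP) lies between the finger pads; the fingertips stand 17 mm ahead of it and the grasp point (between the pads) lies 2 mm behind it (env.tips_ahead is the z of the fingertips in the tool frame, in m); z points along the fingers, y is the line along which they close (so a half turn about z gives the same grasp; the last joint's range is limited). The gripper opens to 85 mm and grips with 20 to 120 N. Pads are 22 mm wide; open, the fingers measure 114 mm over their backs; the gripper's body (76 mm by 85 mm) begins 54 mm behind the grasp point. The pads swing forward as they close: fully open they stand 13 mm farther back than shut.
Start: joints at [1.227, 0.238, -0.013, 1.319, 0, 1.571], TCP at [0.177, 0.494, 0.248] pointing down, gripper open.
Joint ranges: [-2.66, 2.66], [-1.03, 1.9], [-1.14, 1.46], [-1.82, 2.27], [-1.45, 1.34], [-3.14, 3.14]. Speed limits (rad/s): [2.22, 2.22, 2.79, 3.14, 3.14, 3.14].

INTERFACE

Orientations are given as a 3x3 rotation matrix whose columns are the frame's x, y, z axes.
In Python, from plant import env, eyes gives the robot as it stands.
- The arm moves only by the tool carry_out, never from a script. Its argument "plan" is a list of rows, each an object of numbers: "x", "y", "z": the shift along the tool's x, y, z in cm; "wx", "wy", "wz": the turn, a rotation vector about the tool's x, y, z in rad. A call has 1 to 20 rows; each row is the pose to reach, as a shift and turn from the pose commanded when the call began, along the tool's axes at that moment; what a row does not reach only later rows make up. A row lasts 1/12 s, in which the tool goes at most 41.7 mm and 7.16 degrees, less where a joint would pass 70% of its speed; a pose out of reach is approached as far as the arm can. A call with a gripper value outside its range is refused whole. "jaw" is the closure, from 0 (fully open) to 1 (shut), set as the call begins (left out, the last holds). The fingers move at their own pace and stop on an object; the grip force is fixed at half the most. Time passes only in rows, so rows that repeat a pose let the fingers close. It gives the time, the measured TCP pose, the force, the opening and the grip force at its end, in the units of the state.
- env.get_state(): the state, without advancing time (a new reading comes with each control period).
- eyes.camera(name): name is "scene" or "side" or "wrist"; returns a dict with "img" (400x640x3 uint8, blue, green, red), "camera_matrix" (3x3 intrinsics, pixels), "distortion" ([k1, k2, p1, p2, k3] as OpenCV has them; the pictures are not rectified), "T" (4x4, takes a point from camera to world coordinates). Camera axes: x right, y up, looking along -z (the intrinsics and any distortion apply to the point x, -y, -z); pixel columns grow to the right and rows downward; lengths in m; the calibration is good to about 2 mm. A picture is of the moment at which its call begins. There is no depth.
- env.sign_off(): hands the job in; it is judged then, once.
The state is a dict: "clock": time; "joint_positions": joint angles; "joint_velocities": joint speeds; "effort": joint torques, N m; "ee_pos": TCP position; "tcp_rot": TCP orientation; "contact_force": force on the tool from outside, world axes, zero at the start; "torque": the same for the moment, N m; "opening": opening from 0.0 (shut) to 1.0 (fully open); "gripper_force": force on a finger pad.
Only numpy, scipy, OpenCV 4.12 (cv2) and the standard library are available. Lean on these libraries where they do the work, as an engineer would, in place of code of your own. Each camera call takes 0.05 s, during which the arm holds its last target. There are 200 camera calls.

## Working session

There is one attempt and no reset: what is moved stays moved. The work goes in short steps, Python scripts to look and compute and a tool call to move; the robot and the scene stay as the last step left them, time stands still between calls to the robot, and variables do not carry over. Pictures are saved under pics/ and viewed, at most 10 in all, crops included, and the job is handed in when it is done.

Besides the shell and the picture viewer there is one more tool, called after "Emit:" as name(argument=value, ...) on one line, values as JSON. carry_out: Moves the arm, as the interface text tells. Its arguments: {"type":"object","properties":{"plan":{"type":"array"},"jaw":{"type":"number"}},"required":["plan"]}

```bash
ls; mkdir -p pics; python3 - <<'E'
from plant import env, eyes
import cv2, numpy as np
for n in ("scene","side","wrist"):
    c=eyes.camera(n); cv2.imwrite(f"pics/{n}0.png",c["img"])
    print(n,c["camera_matrix"].round(1).tolist(),np.round(c["distortion"],4).tolist(),c["T"].round(3).tolist())
s=env.get_state(); print({k:np.round(v,3).tolist() for k,v in s.items()},env.tips_ahead)
E
```

```text
pics
scene [[447.8, 0.0, 312.7], [0.0, 447.8, 203.5], [0.0, 0.0, 1.0]] [0.036, 0.0, 0.0, 0.0, 0.0] [[-0.591, -0.576, 0.566, 1.311], [0.807, -0.434, 0.401, 0.582], [0.015, 0.693, 0.721, 1.112], [0.0, 0.0, 0.0, 1.0]]
side [[385.9, 0.0, 323.2], [0.0, 385.9, 201.2], [0.0, 0.0, 1.0]] [-0.0902, 0.0, 0.0, 0.0, 0.0] [[-0.966, 0.14, -0.215, 0.414], [-0.257, -0.528, 0.81, 0.839], [0.0, 0.838, 0.546, 0.669], [0.0, 0.0, 0.0, 1.0]]
wrist [[314.7, 0.0, 320.2], [0.0, 314.7, 205.9], [0.0, 0.0, 1.0]] [-0.0568, 0.0, 0.0, 0.0, 0.0] [[0.338, -0.893, -0.299, 0.1], [0.941, 0.32, 0.108, 0.521], [-0.001, -0.318, 0.948, 0.372], [0.0, 0.0, 0.0, 1.0]]
{'clock': 0.15, 'joint_positions': [1.227, 0.239, -0.014, 1.319, -0.0, 1.571], 'joint_velocities': [-0.001, -0.002, 0.001, -0.002, -0.001, -0.0], 'effort': [-0.001, -53.908, 34.66, 0.014, -0.0, -0.0], 'ee_pos': [0.177, 0.494, 0.248], 'tcp_rot': [[-0.941, 0.337, -0.0], [0.337, 0.941, -0.001], [-0.0, -0.001, -1.0]], 'contact_force': [0.402, -0.015, -0.431], 'torque': [0.029, -0.001, -0.004], 'gripper_force': 0.0, 'opening': 1.0} 0.017
```

View pics/scene0.png

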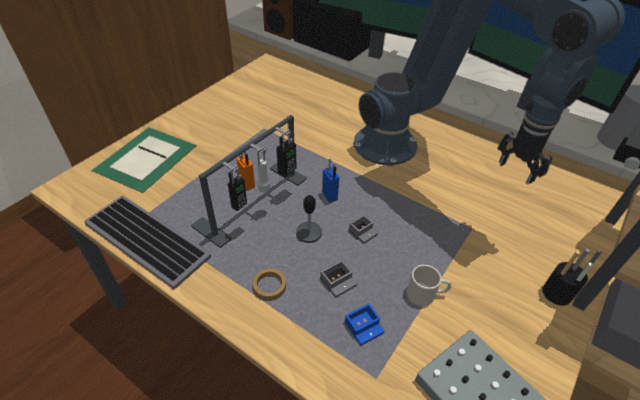

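View pics/side0.png

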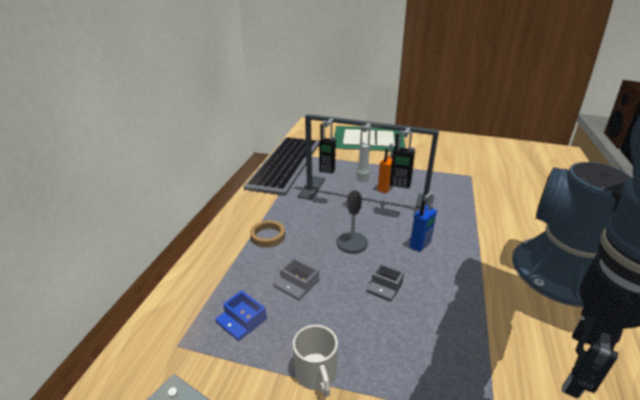

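The scene view shows what could be taken for the radios: black at (237,190), black at (288,157), orange at (246,172) and blue at (331,183). The cups are grey at (361,228), grey at (338,277) and blue at (365,322). The torch is at (263,170), the mic at (309,220), the mug at (424,285) and the tape at (269,284). In the side view the black radios are at (327,155) and (402,167). Next I'll take close crops.

```bash
cat > h.py <<'E'
import cv2, numpy as np
F=np.diag([1.,-1,-1])
def ray(c,uv):
    p=cv2.undistortPoints(np.array([[uv]],float),c["camera_matrix"],np.array(c["distortion"]))[0,0]
    return c["T"][:3,3], c["T"][:3,:3]@F@np.array([p[0],p[1],1])
def at_z(c,uv,z):
    o,d=ray(c,uv); return o+d*(z-o[2])/d[2]
def proj(c,P):
    P=np.atleast_2d(P); q=(P-c["T"][:3,3])@c["T"][:3,:3]@F
    return cv2.projectPoints(q,np.zeros(3),np.zeros(3),c["camera_matrix"],np.array(c["distortion"]))[0][:,0]
def tri(obs):  # [(cam,uv),...]
    A=np.zeros((3,3));b=np.zeros(3);R=[]
    for c,uv in obs:
        o,d=ray(c,uv);d=d/np.linalg.norm(d);M=np.eye(3)-np.outer(d,d);A+=M;b+=M@o;R.append((o,M))
    x=np.linalg.solve(A,b); return x,[np.linalg.norm(M@(x-o)) for o,M in R]
E
python3 - <<'E'
from plant import eyes
import cv2,numpy as np,pickle
cs={n:eyes.camera(n) for n in("scene","side")}
pickle.dump(cs,open("c0.pkl","wb"))
def crop(n,x,y,w,h,W,H):return cv2.resize(cs[n]["img"][y:y+h,x:x+w],(W,H),interpolation=cv2.INTER_CUBIC)
a=crop("scene",190,110,120,150,480,600)   # x4
b=crop("side",300,110,80*2,75*2,320,300)    # x2
b=crop("side",295,110,150,112,800,597)
cv2.imwrite("pics/c1.png",a);cv2.imwrite("pics/c2.png",b)
c=np.hstack([crop("scene",310,205,90,140,386,600),crop("side",210,255,200,290-200+0,400,180).repeat(1,0) if 0 else cv2.copyMakeBorder(crop("side",210,250,200,100,400,200),0,400,0,0,cv2.BORDER_CONSTANT)])
d=np.vstack([crop("scene",310,205,100,75,400,300),crop("scene",310,255,100,75,400,300)])
e=np.vstack([crop("side",260,250,100,75,400,300),crop("side",340,250,100,75,400,300)])
cv2.imwrite("pics/c3.png",np.hstack([d,e]))
E
```

```text
(no output)
```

View pics/c1.png

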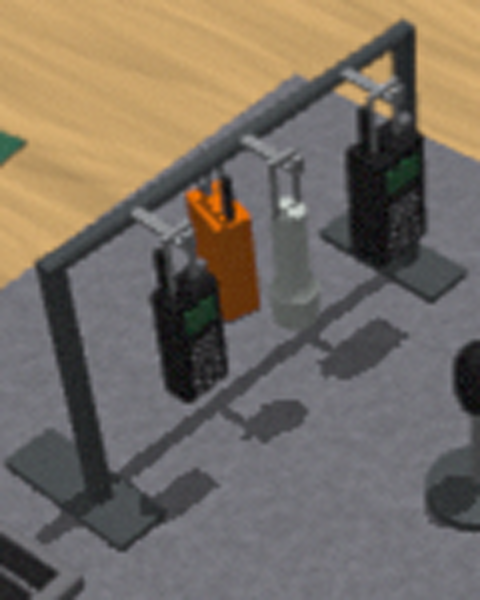

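View pics/c2.png

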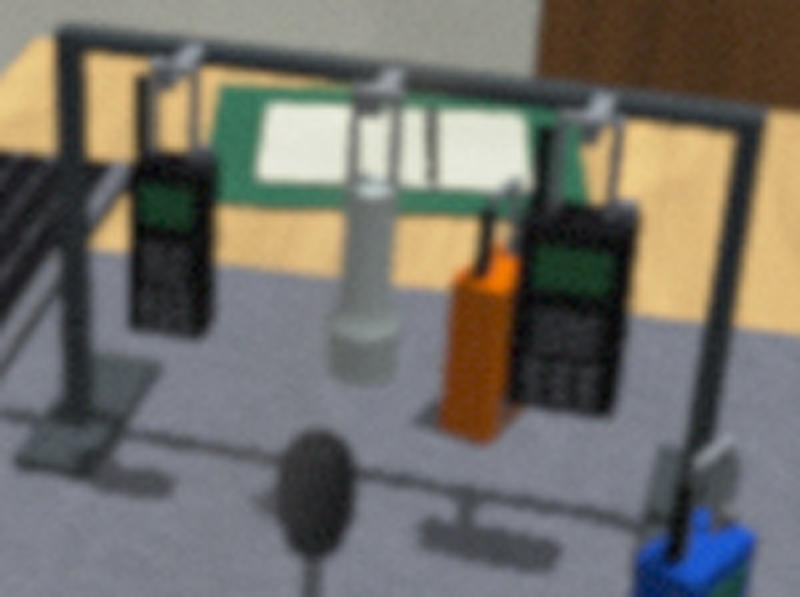

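View pics/c3.png

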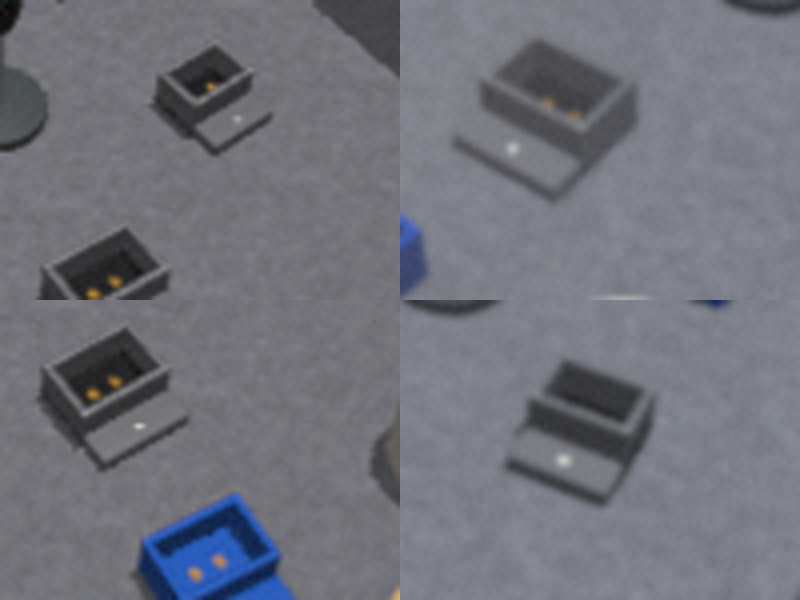

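Crop 1 and crop 2 show the two black radios on the outer hooks. The wide one is nearer the robot (side (402,167), clearly bigger) and the slim one is farther away (side (327,155)). The torch hangs between them, and orange and blue stand on the desk. Crop 3 shows the grey cups: the wide one at scene (336,277), with two contacts, and the slim one at (361,228). Next I'll fit their poses.

```bash
python3 - <<'E'
from h import *; import pickle
from scipy.optimize import least_squares
cs=pickle.load(open("c0.pkl","rb"));S,D=cs["scene"],cs["side"]
f=lambda pts,o,s:np.array(pts)/s+np.array(o)-0.5*0
sc=lambda p:f(p,(190,110),4); sd=lambda p:f(p,(295,110),16/3)
def fit(obs,x0):
    def r(x):
        R=np.array([[np.cos(x[2]),-np.sin(x[2])],[np.sin(x[2]),np.cos(x[2])]]);o=[]
        for c,L,uv in obs:
            L=np.array(L);P=np.c_[L[:,:2]@R.T+x[:2],L[:,2]];o.append((proj(c,P)-uv).ravel())
        return np.concatenate(o)
    s=least_squares(r,x0);return s.x,np.round(s.fun.reshape(-1,2),1).tolist()
tips=[[-.0655,.11,.275],[-.0655,0,.275],[-.0655,-.11,.275]]
for a,b in zip(sc([[185,233],[295,158],[395,90]]),sd([[190,50],[395,75],[605,100]])):
    print("tip",tri([(S,a),(D,b)]))
ends=[[0,.19,.259],[0,-.19,.259]]
print("stand",fit([(S,tips+ends,sc([[185,233],[295,158],[395,90],[42,268],[405,32]])),(D,tips+ends,sd([[190,50],[395,75],[605,100],[62,38],[762,115]]))],[.4,-.2,-1.6]))
def cup(hx,hy,s,d,name):
    # corners order by azimuth, tries all cyclic
    L=np.array([[hx,hy,.038],[-hx,hy,.038],[-hx,-hy,.038],[hx,-hy,.038]])
    c0=at_z(S,s.mean(0),.038);W=[at_z(S,p,.038) for p in s];W2=[at_z(D,p,.038) for p in d]
    def order(p):
        p=np.array(p);q=p-p.mean(0);return np.argsort(np.arctan2(q[:,1],q[:,0]))
    s=s[order(W)];d=d[order(W2)];best=None
    for k in range(4):
      for y0 in (0,1.57,3.14,-1.57):
        x,res=fit([(S,np.roll(L,k,0),s),(D,np.roll(L,k,0),d)],[c0[0],c0[1],y0]);e=np.abs(res).sum()
        if best is None or e<best[0]-.1:best=(e,x,res)
    print(name,best)
cup(.027,.039,f([[42,372-300],[125,28],[170,75],[85,118]],(310,255),4),f([[80,82],[137,38],[235,85],[182,130]],(260,250),4),"wide")
cup(.023,.032,f([[155,80],[213,43],[253,75],[195,105]],(310,205),4),f([[165,60],[130,102],[255,97],[228,135]],(340,250),4),"slim")
for n,a,b,z in(("mic",(309,233),(352,242),0),("mug",(424,287),(315,357),.05),("tape",(269,285),(268,234),.02),("blue",(331,185),(424,229),.06),("michead",(309,205),(354,203),.145)):
    print(n,at_z(S,a,z).round(3),at_z(D,b,z).round(3))
E
```

```text
tip (array([ 0.65985127, -0.14682304,  0.27043291]), [np.float64(0.008409361630108001), np.float64(0.008409361630107956)])
tip (array([ 0.55060345, -0.13793271,  0.27157274]), [np.float64(0.008227753681588276), np.float64(0.008227753681588297)])
tip (array([ 0.44454472, -0.12721722,  0.27446152]), [np.float64(0.007872285690704715), np.float64(0.007872285690704714)])
stand (array([ 0.55049715, -0.19742279, -1.62154043]), [[1.2, -2.2], [0.7, -2.4], [0.4, -2.7], [0.3, -2.1], [-0.9, -3.5], [-4.0, 2.0], [-3.3, 2.0], [-1.6, 2.4], [0.9, -1.5], [0.5, -0.1]])
wide (np.float64(25.0), array([ 0.64428164,  0.2047444 , -1.92501363]), [[1.9, -3.0], [1.0, -2.2], [0.9, -0.5], [1.6, -2.1], [-0.7, -1.4], [-2.0, -2.4], [-2.1, -1.0], [-1.4, 0.8]])
slim (np.float64(24.6), array([ 0.43848279,  0.16298741, -1.85604565]), [[2.2, -2.1], [1.9, -2.6], [1.4, -0.0], [1.9, -1.6], [0.0, -2.0], [-2.3, -2.2], [-1.8, -1.3], [-0.7, 0.6]])
mic [0.552 0.033 0.   ] [0.549 0.024 0.   ]
mug [0.551 0.432 0.05 ] [0.538 0.43  0.05 ]
tape [0.791 0.067 0.02 ] [0.773 0.074 0.02 ]
blue [ 0.378 -0.004  0.06 ] [ 0.365 -0.003  0.06 ]
michead [0.564 0.04  0.145] [0.545 0.05  0.145]
```

```bash
cat >> h.py <<'E'
from scipy.spatial.transform import Rotation as Ro
def delta(env,pos,yaw,tilt,back=0):
    """tool y at azimuth yaw (horizontal), tool z tilted by 'tilt' from down (body leaning to the left of yaw); back: stand off along tool z"""
    s=env.get_state();R=s["tcp_rot"];p=s["ee_pos"]
    y=np.array([np.cos(yaw),np.sin(yaw),0]);n=np.array([-np.sin(yaw),np.cos(yaw),0])
    z=-np.cos(tilt)*np.array([0,0,1])-np.sin(tilt)*n
    G=np.c_[np.cross(y,z),y,z]; pos=np.array(pos)-back*z
    d=R.T@(pos-p)*100;w=Ro.from_matrix(R.T@G).as_rotvec()
    print("xyz cm",d.round(2),"w",w.round(3),"| at",p.round(4),"F",s["contact_force"].round(1),"open",round(s["opening"],3),"t",round(s["clock"],2))
E
python3 - <<'E'
from plant import env; from h import *
delta(env,[.52,.14,.42],0,0)
E
```

```text
xyz cm [-44.24 -21.79 -17.18] w [-1.000e-03  0.000e+00  1.227e+00] | at [0.1769 0.4941 0.248 ] F [0.1 0.8 0.1] open 0.995 t 0.25
```

Emit:
carry_out(plan=[{"z": -8},{"z": -12},{"x": -44,"y": -22,"z": -17,"wz": 1.22},{"x": -44,"y": -22,"z": -17,"wz": 1.22},{"x": -44,"y": -22,"z": -17,"wz": 1.22},{"x": -44,"y": -22,"z": -17,"wz": 1.22},{"x": -44,"y": -22,"z": -17,"wz": 1.22},{"x": -44,"y": -22,"z": -17,"wz": 1.22},{"x": -44,"y": -22,"z": -17,"wz": 1.22},{"x": -44,"y": -22,"z": -17,"wz": 1.22},{"x": -44,"y": -22,"z": -17,"wz": 1.22},{"x": -44,"y": -22,"z": -17,"wz": 1.22},{"x": -44,"y": -22,"z": -17,"wz": 1.22},{"x": -44,"y": -22,"z": -17,"wz": 1.22},{"x": -44,"y": -22,"z": -17,"wz": 1.22},{"x": -44,"y": -22,"z": -17,"wz": 1.22},{"x": -44,"y": -22,"z": -17,"wz": 1.22},{"x": -44,"y": -22,"z": -17,"wz": 1.22},{"x": -44,"y": -22,"z": -17,"wz": 1.22}])

```text
invalid input at $.plan[0]: expected keys x, y, z, wx, wy, wz
```

```bash
python3 - <<'E'
from plant import env,eyes; from h import *; import pickle
c=eyes.camera("wrist");pickle.dump(c,open("w1.pkl","wb"));print(c["T"].round(3).tolist())
delta(env,[.52,.14,.42],0,0)
im=cv2.resize(c["img"],(800,500),interpolation=cv2.INTER_CUBIC)
cv2.imwrite("pics/w1.png",im)
s=env.get_state();p,R=s["ee_pos"],s["tcp_rot"]
print("tips",[proj(c,p+R@[0,yy,.017]).round(1).tolist() for yy in(-.0425,.0425)])
E
```

```text
[[0.338, -0.893, -0.299, 0.1], [0.941, 0.32, 0.107, 0.521], [-0.0, -0.318, 0.948, 0.373], [0.0, 0.0, 0.0, 1.0]]
xyz cm [-44.24 -21.78 -17.18] w [-1.000e-03  0.000e+00  1.227e+00] | at [0.1769 0.4941 0.2481] F [0.2 0.3 0. ] open 0.999 t 0.3
tips [[[238.9, 268.6]], [[404.9, 268.4]]]
```

View pics/w1.png

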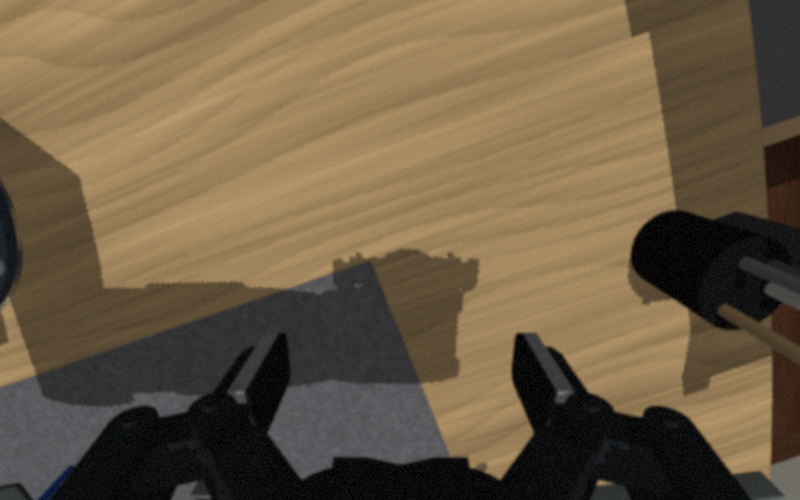

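The move was refused because every row needs all six keys, so the arm is still at its start. The picture shows the fingertips at about (226,268) and (416,268), symmetric about the projected centre, so the wrist calibration holds.

Emit:
carry_out(plan=[{"x": 0,"y": 0,"z": -8,"wx": 0,"wy": 0,"wz": 0},{"x": 0,"y": 0,"z": -12,"wx": 0,"wy": 0,"wz": 0},{"x": 0,"y": 0,"z": -17,"wx": 0,"wy": 0,"wz": 0},{"x": -44,"y": -22,"z": -17,"wx": 0,"wy": 0,"wz": 1.22},{"x": -44,"y": -22,"z": -17,"wx": 0,"wy": 0,"wz": 1.22},{"x": -44,"y": -22,"z": -17,"wx": 0,"wy": 0,"wz": 1.22},{"x": -44,"y": -22,"z": -17,"wx": 0,"wy": 0,"wz": 1.22},{"x": -44,"y": -22,"z": -17,"wx": 0,"wy": 0,"wz": 1.22},{"x": -44,"y": -22,"z": -17,"wx": 0,"wy": 0,"wz": 1.22},{"x": -44,"y": -22,"z": -17,"wx": 0,"wy": 0,"wz": 1.22},{"x": -44,"y": -22,"z": -17,"wx": 0,"wy": 0,"wz": 1.22},{"x": -44,"y": -22,"z": -17,"wx": 0,"wy": 0,"wz": 1.22},{"x": -44,"y": -22,"z": -17,"wx": 0,"wy": 0,"wz": 1.22},{"x": -44,"y": -22,"z": -17,"wx": 0,"wy": 0,"wz": 1.22},{"x": -44,"y": -22,"z": -17,"wx": 0,"wy": 0,"wz": 1.22},{"x": -44,"y": -22,"z": -17,"wx": 0,"wy": 0,"wz": 1.22},{"x": -44,"y": -22,"z": -17,"wx": 0,"wy": 0,"wz": 1.22},{"x": -44,"y": -22,"z": -17,"wx": 0,"wy": 0,"wz": 1.22},{"x": -44,"y": -22,"z": -17,"wx": 0,"wy": 0,"wz": 1.22},{"x": -44,"y": -22,"z": -17,"wx": 0,"wy": 0,"wz": 1.22}])

```text
clock: 1.97
ee_pos: [0.5162, 0.1398, 0.4186]
tcp_rot: [[-0.009, 1.0, 0.0], [1.0, 0.009, 0.0], [0.0, 0.0, -1.0]]
contact_force: [1.2, 0.6, 1.1]
opening: 0.998
gripper_force: 0.0
```

```bash
python3 - <<'E'
from plant import env,eyes; from h import *; import pickle
c=eyes.camera("wrist");pickle.dump(c,open("w2.pkl","wb"))
for n,P in(("wide",[.644,.205,.038]),("slim",[.438,.163,.038]),("hooks",[.442,-.145,.265]),("h2",[.662,-.156,.265])):print(n,proj(c,P).round())
cv2.imwrite("pics/w2.png",cv2.resize(c["img"],(800,500),interpolation=cv2.INTER_CUBIC))
E
```

```text
wide [[403. 113.]]
slim [[271. 139.]]
hooks [[258. 413.]]
h2 [[433. 419.]]
```

View pics/w2.png

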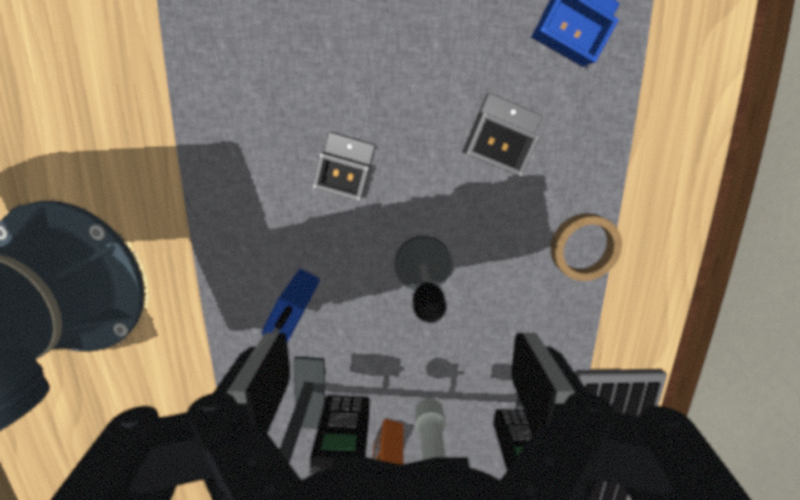

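```bash
cat > ef.py <<'E'
from h import *; from scipy.optimize import minimize
from scipy.ndimage import map_coordinates
def grad(im,s=1.0):
    g=cv2.GaussianBlur(cv2.cvtColor(im,cv2.COLOR_BGR2GRAY).astype(float),(0,0),s)
    return cv2.Sobel(g,-1,1,0)/8,cv2.Sobel(g,-1,0,1)/8
def rect(hx,hy,z,n=40):
    t=np.linspace(-1,1,n);return [np.c_[t*hx,0*t+s*hy,0*t+z] for s in(1,-1)]+[np.c_[0*t+s*hx,t*hy,0*t+z] for s in(1,-1)]
def cupsegs(px,py):
    hx,hy=px/2,py/2;S=rect(hx,hy,.038)
    t=np.linspace(-1,1,40);ox=hx+.006;oy=hy+.006
    S+=[np.c_[0*t+ox,t*oy,0*t+.038]]
    S+=[np.c_[0*t-ox-.027,t*oy,0*t+.014]]
    S+=[np.c_[t*.0135-ox-.0135,0*t+s*oy,0*t+.014] for s in(1,-1)]
    return S
def fit(c,segs,x0,sig=(1.5,.7)):
    def place(x):
        cs,sn=np.cos(x[2]),np.sin(x[2]);return [np.c_[q[:,0]*cs-q[:,1]*sn+x[0],q[:,0]*sn+q[:,1]*cs+x[1],q[:,2]] for q in segs]
    x=np.array(x0,float)
    for s,span in((sig[0],.008),(sig[1],.003)):
        gx,gy=grad(c["img"],s)
        def J(x):
            v=0
            for q in place(x):
                p=proj(c,q);d=np.gradient(p,axis=0);n=np.c_[-d[:,1],d[:,0]]/np.linalg.norm(d,axis=1)[:,None]
                v+=abs((n[:,0]*map_coordinates(gx,[p[:,1],p[:,0]],order=1)+n[:,1]*map_coordinates(gy,[p[:,1],p[:,0]],order=1)).mean())
            return -v
        best=min((minimize(J,x+[a*span,b*span,cc*.08],method="Nelder-Mead",options=dict(initial_simplex=x+[a*span,b*span,cc*.08]+np.array([[0,0,0],[.003,0,0],[0,.003,0],[0,0,.05]]))) for a in(-1,0,1) for b in(-1,0,1) for cc in(-1,0,1)),key=lambda r:r.fun);x=best.x
    return x,best.fun,place(x)
E
python3 - <<'E'
from ef import *; import pickle
cs=pickle.load(open("c0.pkl","rb"));cs["wrist"]=pickle.load(open("w2.pkl","rb"))
out=[]
for n,dim,x0 in(("wide",(.042,.066),[.644,.205,-1.92]),("slim",(.034,.052),[.438,.163,-1.86])):
    for k,c in cs.items():
        x,v,P=fit(c,cupsegs(*dim),x0);print(n,k,x.round(4),round(v,1))
        if k!="side":
            m=proj(c,np.concatenate(P));u,w=(m.min(0)-8).astype(int);cr=c["img"][w:w+60,u:u+80]
            b=cv2.resize(cr,(400,300),interpolation=cv2.INTER_CUBIC)
            for p in m:cv2.circle(b,tuple(int(q) for q in ((p-[u,w]+.5)*5)),1,(0,0,255),-1)
            out.append(b)
cv2.imwrite("pics/fit1.png",np.vstack([np.hstack(out[:2]),np.hstack(out[2:])]))
E
```

```text
wide scene [ 0.6465  0.2007 -1.9102] -112.7
wide side [ 0.643   0.2013 -1.9296] -70.9
wide wrist [ 0.6439  0.201  -1.9488] -106.6
slim scene [ 0.4415  0.1582 -1.8405] -109.0
slim side [ 0.4381  0.1594 -1.8801] -100.7
slim wrist [ 0.4387  0.1586 -1.8282] -122.9
```

View pics/fit1.png

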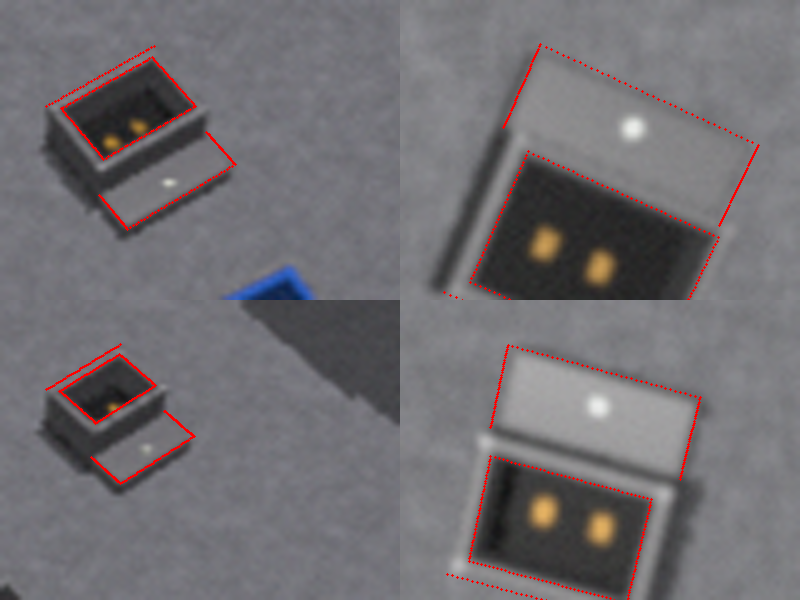

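The overlays sit on the pocket rims and steps, and all three cameras agree within about 2.5 mm: wide cup (.644,.201,-1.93), slim cup (.4388,.1587,-1.845). The same edge fit should work for the hanging radios.

```bash
python3 - <<'E'
from ef import *; import pickle
cs=pickle.load(open("c0.pkl","rb"))
t=np.linspace(-1,1,40)
def radio(dx,dy,top,bot):
    hx,hy=dx/2,dy/2;zm=(top+bot)/2;hz=(top-bot)/2
    return [np.c_[0*t-hx,0*t+s*hy,zm+t*hz] for s in(1,-1)]+[np.c_[0*t-hx,t*hy,0*t+bot]]+[np.c_[0*t-hx,t*hy,0*t+top]]
bar=[np.c_[0*t+s*.0075,t*.19,0*t+.265] for s in(-1,1)]
st=bar[:0]
for y in(-.11,0,.11):
    st+=[np.c_[-.035+t*.025,0*t+y+s*.005,0*t+.265] for s in(1,-1)]+[np.c_[0*t-.063,y+t*.005,0*t+.275]]
post=[np.c_[0*t,0*t+s*.185+e*.008,.13+t*.11] for s in(1,-1) for e in(1,-1)]
for k,c in cs.items():
    for n,a,x0 in(("wide",(.036,.06,.217,.107),[.442,-.145,-1.62]),("slim",(.028,.046,.217,.113),[.662,-.156,-1.62])):
        x,v,_=fit(c,radio(*a),x0);print(n,k,x.round(4),round(v,1))
    x,v,_=fit(c,st+post,[.552,-.197,-1.62]);print("stand",k,x.round(4),round(v,1))
    w=lambda l:(x[:2]+np.array([[np.cos(x[2]),-np.sin(x[2])],[np.sin(x[2]),np.cos(x[2])]])@l).round(4)
    print("  hook pts",w([-.047,-.11]),w([-.047,.11]))
from plant import env
delta(env,[.445,-.145,.170],-.05,.87,.10)
E
```

```text
wide scene [ 0.3441 -0.2101 -0.8829] -137.0
slim scene [ 0.6649 -0.1569 -2.1693] -63.2
stand scene [ 0.5572 -0.1781 -1.71  ] -136.0
  hook pts [ 0.4548 -0.1163] [ 0.6727 -0.1468]
wide side [ 0.4486 -0.1414 -1.459 ] -85.3
slim side [ 0.6676 -0.1578 -1.3279] -103.6
stand side [ 0.5623 -0.1373 -2.1303] -201.2
  hook pts [ 0.494 -0.039] [ 0.6804 -0.1558]
xyz cm [-20.78  -6.93  18.41] w [ 0.026 -0.87   0.055] | at [0.5163 0.1398 0.4186] F [ 0.8 -0.2  1. ] open 0.998 t 2.02
```

Emit:
carry_out(plan=[{"x": 0,"y": -7,"z": 0,"wx": 0,"wy": -0.1,"wz": 0.05},{"x": -20,"y": -7,"z": 17,"wx": 0,"wy": -0.87,"wz": 0.05},{"x": -20,"y": -7,"z": 17,"wx": 0,"wy": -0.87,"wz": 0.05},{"x": -20,"y": -7,"z": 17,"wx": 0,"wy": -0.87,"wz": 0.05},{"x": -20,"y": -7,"z": 17,"wx": 0,"wy": -0.87,"wz": 0.05},{"x": -20,"y": -7,"z": 17,"wx": 0,"wy": -0.87,"wz": 0.05},{"x": -20,"y": -7,"z": 17,"wx": 0,"wy": -0.87,"wz": 0.05},{"x": -20,"y": -7,"z": 17,"wx": 0,"wy": -0.87,"wz": 0.05},{"x": -20,"y": -7,"z": 17,"wx": 0,"wy": -0.87,"wz": 0.05},{"x": -20,"y": -7,"z": 17,"wx": 0,"wy": -0.87,"wz": 0.05},{"x": -20,"y": -7,"z": 17,"wx": 0,"wy": -0.87,"wz": 0.05},{"x": -20,"y": -7,"z": 17,"wx": 0,"wy": -0.87,"wz": 0.05}])

```text
clock: 3.02
ee_pos: [0.4494, -0.0607, 0.2498]
tcp_rot: [[0.042, 0.999, -0.012], [0.646, -0.036, -0.763], [-0.763, 0.024, -0.646]]
contact_force: [-1.0, 0.0, 0.1]
opening: 1.001
gripper_force: 0.0
```

```bash
python3 - <<'E'
from plant import env,eyes; from h import *; import pickle
c=eyes.camera("wrist");pickle.dump(c,open("w3.pkl","wb"))
print(env.get_state()["joint_positions"].round(2))
delta(env,[.445,-.145,.170],-.05,.87,.10)
cv2.imwrite("pics/w3.png",cv2.resize(c["img"],(800,500),interpolation=cv2.INTER_CUBIC))
E
```

```text
[ 0.34  0.31 -0.2   1.44 -0.8   2.12]
xyz cm [ 0.66 -0.06  1.58] w [ 0.026 -0.002 -0.009] | at [ 0.4493 -0.0609  0.2497] F [ 0.2 -0.1 -0. ] open 1.002 t 3.07
```

View pics/w3.png

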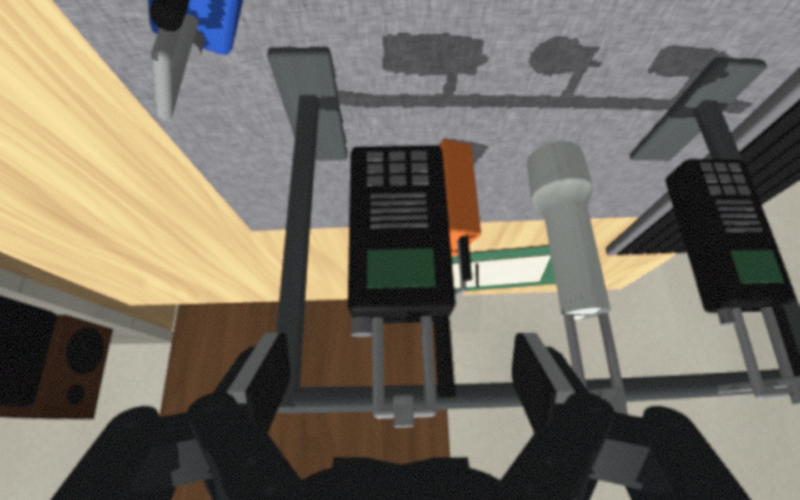

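The picture shows the wide radio's front face, with corners near (352,150), (438,147), (453,308) and (348,308), and the loop on its hook at about (403,408). The torch is at (570,230) and the slim radio at (735,230).

```bash
python3 - <<'E'
from ef import *; import pickle
c=pickle.load(open("w3.pkl","rb"))
def pick(L,uv,x0):
    from scipy.optimize import least_squares
    L=np.array(L)
    def r(x):
        cs,sn=np.cos(x[2]),np.sin(x[2]);P=np.c_[L[:,0]*cs-L[:,1]*sn+x[0],L[:,0]*sn+L[:,1]*cs+x[1],L[:,2]+x[3]]
        return (proj(c,P)-uv).ravel()
    s=least_squares(r,x0);return s.x.round(4),s.fun.round(1)
F=lambda dx,dy,b:[[-dx/2,dy/2,b],[-dx/2,-dy/2,b],[-dx/2,-dy/2,.217],[-dx/2,dy/2,.217]]
W=np.array([[438,147],[352,150],[348,308],[453,308]])/1.25
S=np.array([[741,160],[668,184],[706,308],[797,303]])/1.25
print(pick(F(.036,.06,.107),W,[.445,-.145,-1.6,0]))
print(pick(F(.028,.046,.113),S,[.66,-.155,-1.6,0]))
t=np.linspace(-1,1,40)
def radio(dx,dy,top,bot):
    hx,hy=dx/2,dy/2;zm=(top+bot)/2;hz=(top-bot)/2
    return [np.c_[0*t-hx,0*t+s*hy,zm+t*hz] for s in(1,-1)]+[np.c_[0*t-hx,t*hy,0*t+bot]]
x,v,_=fit(c,radio(.036,.06,.217,.107),[.445,-.145,-1.6]);print(x,v)
x,v,_=fit(c,radio(.028,.046,.217,.113),[.662,-.155,-1.6]);print(x,v)
o,d=ray(c,(403/1.25,412/1.25));print("lip/loop at z .272",o+d*(.272-o[2])/d[2])
E
```

```text
(array([ 0.447 , -0.1496, -1.6046, -0.0057]), array([ 1.8,  0.7, -0.3, -0.1, -0.7,  0.7, -0.6, -1.3]))
(array([ 0.6828, -0.1697, -0.9487, -0.0037]), array([-1.4,  0. ,  0.7, -2.2,  3.3,  4.4, -2.5, -2.3]))
[ 0.4479236  -0.13907349 -1.60426057] -83.6903943261373
[ 0.66496605 -0.15141798 -1.59743035] -42.571033361952814
lip/loop at z .272 [0.50759195 1.83237658 0.272     ]
```

```bash
python3 - <<'E'
from plant import env; from h import *
delta(env,[.4475,-.148,.160],-.035,1.05,.09)
delta(env,[.4475,-.148,.160],-.035,1.05,0)
E
```

```text
xyz cm [2.84 0.01 3.6 ] w [ 0.013 -0.182 -0.02 ] | at [ 0.4493 -0.0609  0.2497] F [ 0.2 -0.1 -0. ] open 1.002 t 3.07
xyz cm [ 1.21 -0.08 12.45] w [ 0.013 -0.182 -0.02 ] | at [ 0.4493 -0.0609  0.2497] F [ 0.2 -0.1 -0. ] open 1.002 t 3.07
```

Emit:
carry_out(plan=[{"x": 2.8,"y": 0,"z": 3.0,"wx": 0.013,"wy": -0.1,"wz": -0.02},{"x": 2.8,"y": 0,"z": 3.6,"wx": 0.013,"wy": -0.18,"wz": -0.02},{"x": 2.8,"y": 0,"z": 3.6,"wx": 0.013,"wy": -0.18,"wz": -0.02},{"x": 2.4,"y": 0,"z": 5.5,"wx": 0.013,"wy": -0.18,"wz": -0.02},{"x": 2.1,"y": 0,"z": 7.5,"wx": 0.013,"wy": -0.18,"wz": -0.02},{"x": 1.7,"y": 0,"z": 9.5,"wx": 0.013,"wy": -0.18,"wz": -0.02},{"x": 1.4,"y": 0,"z": 11.3,"wx": 0.013,"wy": -0.18,"wz": -0.02},{"x": 1.2,"y": 0,"z": 12.4,"wx": 0.013,"wy": -0.18,"wz": -0.02},{"x": 1.2,"y": 0,"z": 12.4,"wx": 0.013,"wy": -0.18,"wz": -0.02},{"x": 1.2,"y": 0,"z": 12.4,"wx": 0.013,"wy": -0.18,"wz": -0.02}])

```text
clock: 3.9
ee_pos: [0.4475, -0.1487, 0.1605]
tcp_rot: [[0.018, 0.999, -0.033], [0.499, -0.037, -0.866], [-0.866, -0.001, -0.5]]
contact_force: [-0.3, 0.2, 0.3]
opening: 1.0
gripper_force: 0.0
```

```bash
python3 - <<'E'
from plant import env,eyes; from h import *; import pickle
from ef import fit
c=eyes.camera("wrist");pickle.dump(c,open("w4.pkl","wb"));cv2.imwrite("pics/w4.png",c["img"])
delta(env,[.4475,-.148,.160],-.035,1.05,0)
t=np.linspace(-1,1,40)
seg=[np.c_[0*t-.018,0*t+s*.03,.162+t*.054] for s in(1,-1)]+[np.c_[0*t-.018,t*.03,0*t+.107]]
print(fit(c,seg,[.4475,-.142,-1.604])[:2])
E
```

```text
xyz cm [ 0.06 -0.03 -0.  ] w [-0.002 -0.002  0.   ] | at [ 0.4477 -0.1483  0.1605] F [ 0.4  0.9 -0.3] open 0.997 t 3.95
(array([ 0.44672866, -0.14015498, -1.68974807]), np.float64(-57.19617278548814))
```

Emit:
carry_out(jaw=1, plan=[{"x": 0,"y": 0,"z": 0,"wx": 0,"wy": 0,"wz": 0},{"x": 0,"y": 0,"z": 0,"wx": 0,"wy": 0,"wz": 0},{"x": 0,"y": 0,"z": 0,"wx": 0,"wy": 0,"wz": 0},{"x": 0,"y": 0,"z": 0,"wx": 0,"wy": 0,"wz": 0},{"x": 0,"y": 0,"z": 0,"wx": 0,"wy": 0,"wz": 0},{"x": 0,"y": 0,"z": 0,"wx": 0,"wy": 0,"wz": 0},{"x": 0,"y": 0,"z": 0,"wx": 0,"wy": 0,"wz": 0},{"x": 0,"y": 0,"z": 0,"wx": 0,"wy": 0,"wz": 0},{"x": 0,"y": 0,"z": 0,"wx": 0,"wy": 0,"wz": 0},{"x": 0,"y": 0,"z": 0,"wx": 0,"wy": 0,"wz": 0}])

```text
clock: 4.78
ee_pos: [0.4474, -0.1487, 0.1595]
tcp_rot: [[0.015, 0.999, -0.032], [0.497, -0.036, -0.867], [-0.868, -0.003, -0.497]]
contact_force: [0.9, -0.6, 4.4]
opening: 0.694
gripper_force: 61.5
```

Emit:
carry_out(plan=[{"x": -0.4,"y": 0,"z": -0.2,"wx": 0,"wy": 0,"wz": 0},{"x": -0.8,"y": 0,"z": -0.5,"wx": 0,"wy": 0,"wz": 0},{"x": -1.2,"y": 0,"z": -0.7,"wx": 0,"wy": 0,"wz": 0},{"x": -1.6,"y": 0,"z": -0.9,"wx": 0,"wy": 0,"wz": 0},{"x": -1.6,"y": 0,"z": -0.9,"wx": 0,"wy": 0,"wz": 0},{"x": -1.1,"y": 0,"z": -1.8,"wx": 0,"wy": 0,"wz": 0},{"x": -0.35,"y": -0.1,"z": -3.1,"wx": 0,"wy": 0,"wz": 0},{"x": 0.6,"y": -0.2,"z": -4.8,"wx": 0,"wy": 0,"wz": 0},{"x": 1.9,"y": -0.3,"z": -7.0,"wx": 0,"wy": 0,"wz": 0},{"x": 3.4,"y": -0.4,"z": -9.6,"wx": 0,"wy": 0,"wz": 0},{"x": 0.8,"y": -0.4,"z": -11.1,"wx": 0,"wy": 0,"wz": 0},{"x": -1.8,"y": -0.4,"z": -12.6,"wx": 0,"wy": 0,"wz": 0},{"x": -4.4,"y": -0.4,"z": -14.0,"wx": 0,"wy": 0,"wz": 0},{"x": -4.4,"y": -0.4,"z": -14.0,"wx": 0,"wy": 0,"wz": 0},{"x": -4.4,"y": -0.4,"z": -14.0,"wx": 0,"wy": 0,"wz": 0}])

```text
clock: 6.03
ee_pos: [0.4474, -0.0488, 0.2676]
tcp_rot: [[0.018, 0.999, -0.032], [0.499, -0.036, -0.866], [-0.867, -0.001, -0.499]]
contact_force: [-0.3, 0.5, -5.0]
opening: 0.7
gripper_force: 61.5
```

```bash
python3 - <<'E'
from plant import env; from h import *
delta(env,[.642,.195,.265],-.36,1.05,0)
delta(env,[.642,.195,.1725],-.36,1.05,0)
E
```

```text
xyz cm [ 12.73  18.57 -21.6 ] w [ 0.281 -0.002  0.162] | at [ 0.4474 -0.0488  0.2676] F [-0.3  0.5 -5. ] open 0.7 t 6.03
xyz cm [ 20.74  18.57 -16.98] w [ 0.281 -0.002  0.162] | at [ 0.4474 -0.0488  0.2676] F [-0.3  0.5 -5. ] open 0.7 t 6.03
```

Emit:
carry_out(plan=[{"x": 1,"y": 1.4,"z": -1.7,"wx": 0.02,"wy": 0,"wz": 0.01},{"x": 2.5,"y": 3.7,"z": -4.3,"wx": 0.06,"wy": 0,"wz": 0.03},{"x": 4.2,"y": 6.2,"z": -7.2,"wx": 0.09,"wy": 0,"wz": 0.05},{"x": 6,"y": 8.7,"z": -10.1,"wx": 0.13,"wy": 0,"wz": 0.075},{"x": 7.6,"y": 11.1,"z": -13,"wx": 0.17,"wy": 0,"wz": 0.1},{"x": 9.3,"y": 13.6,"z": -15.8,"wx": 0.21,"wy": 0,"wz": 0.12},{"x": 11,"y": 16,"z": -18.7,"wx": 0.24,"wy": 0,"wz": 0.14},{"x": 12.2,"y": 17.8,"z": -20.7,"wx": 0.27,"wy": 0,"wz": 0.155},{"x": 12.7,"y": 18.6,"z": -21.6,"wx": 0.281,"wy": 0,"wz": 0.162},{"x": 14.7,"y": 18.6,"z": -20.4,"wx": 0.281,"wy": 0,"wz": 0.162},{"x": 16.7,"y": 18.6,"z": -19.3,"wx": 0.281,"wy": 0,"wz": 0.162},{"x": 18.7,"y": 18.6,"z": -18.1,"wx": 0.281,"wy": 0,"wz": 0.162},{"x": 20,"y": 18.6,"z": -17.4,"wx": 0.281,"wy": 0,"wz": 0.162},{"x": 20.7,"y": 18.6,"z": -17,"wx": 0.281,"wy": 0,"wz": 0.162},{"x": 20.7,"y": 18.6,"z": -17,"wx": 0.281,"wy": 0,"wz": 0.162},{"x": 20.7,"y": 18.6,"z": -17,"wx": 0.281,"wy": 0,"wz": 0.162}])

```text
clock: 7.37
ee_pos: [0.6124, 0.1709, 0.1537]
tcp_rot: [[0.181, 0.944, -0.274], [0.491, -0.328, -0.807], [-0.852, 0.012, -0.524]]
contact_force: [0.4, -0.2, -3.1]
opening: 0.695
gripper_force: 62.4
```

```bash
python3 - <<'E'
from plant import env,eyes; from h import *; import pickle
cs={n:eyes.camera(n) for n in("scene","side","wrist")};pickle.dump(cs,open("c5.pkl","wb"))
delta(env,[.642,.195,.1725],-.36,1.05,0)
s=env.get_state();print(s["joint_positions"].round(2),s["tcp_rot"].round(3).tolist())
P=[.644,.201,.2]
o=[]
for n,(w,h) in(("scene",(100,150)),("side",(100,150)),("wrist",(400,300))):
    u=proj(cs[n],[.644,.201,.09])[0];
    if n=="wrist":u=np.array([320,150])
    a,b=(np.clip(u-[w/2,h/2],0,[640-w,400-h])).astype(int);print(n,a,b)
    o.append(cv2.resize(cs[n]["img"][b:b+h,a:a+w],(400,600) if n!="wrist" else (400,300),interpolation=cv2.INTER_CUBIC))
cv2.imwrite("pics/v5.png",np.hstack(o[:2]));cv2.imwrite("pics/w5.png",o[2])
E
```

```text
xyz cm [ 0.25  2.02 -3.66] w [ 0.028 -0.033  0.001] | at [0.6125 0.1709 0.1551] F [-0.   0.6 -2.7] open 0.698 t 7.52
[ 0.53  1.12  0.93  2.27 -0.59  2.73] [[0.184, 0.944, -0.273], [0.493, -0.329, -0.806], [-0.851, 0.013, -0.525]]
scene 287 184
side 247 176
wrist 120 0
```

View pics/v5.png

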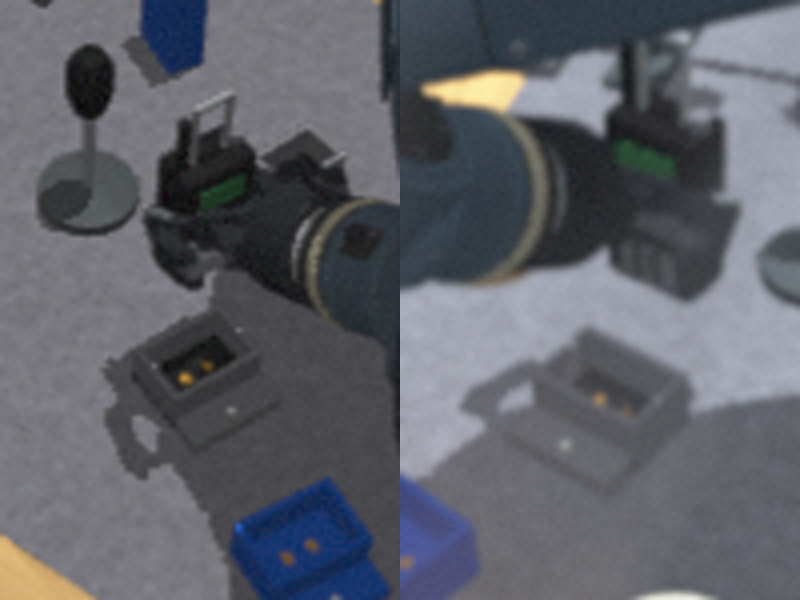

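The radio is held upright over the area, but the arm stopped short with joint 4 at its 2.27 limit, at (.6125,.171). I'll fit a small kinematic model to find out what is reachable.

```bash
cat > kin.py <<'E'
import numpy as np
from scipy.spatial.transform import Rotation as Ro
from scipy.optimize import least_squares
Ry=lambda a:Ro.from_euler("y",a);Rz=lambda a:Ro.from_euler("z",a)
def fk(q,k):
    h,L1,L2,a,T,e=k
    p=q[1]-q[2];B=Rz(q[0])
    W=np.array([L1*np.sin(q[1])+L2*np.cos(p)+e*np.sin(p),0,h+L1*np.cos(q[1])-L2*np.sin(p)+e*np.cos(p)])
    A=Ry(p+q[3]);W=W+A.apply([a,0,0]);A5=A*Rz(q[4]);W=W+A5.apply([T,0,0])
    return B.apply(W),(B*A5).apply([1,0,0]),(B*A5).apply([0,1,0])
E
python3 - <<'E'
from kin import *; from plant import env
s=env.get_state()
D=[([1.227,.238,-.013,1.319,0,0],[.177,.494,.248],[0,0,-1]),([.34,.31,-.2,1.44,-.8,0],[.4494,-.0608,.2498],[-.012,-.763,-.646]),(s["joint_positions"],s["ee_pos"],s["tcp_rot"][:,2])]
def r(k):return np.concatenate([np.r_[fk(q,k)[0]-p,.1*(fk(q,k)[1]-z)] for q,p,z in D])
so=least_squares(lambda k:np.r_[r(k),.002*(k-[.2,.4,.4,.05,.25,0])],[.2,.4,.4,.05,.25,0]);print(so.x.round(4),r(so.x).round(4))
E
```

```text
[0.2098 0.5656 0.4009 0.1342 0.2889 0.0108] [-0.0001  0.     -0.0008  0.      0.0001  0.      0.0001 -0.      0.0006
  0.0008  0.0001 -0.0001 -0.0002  0.0005  0.0002  0.     -0.     -0.    ]
```

```bash
cat >> kin.py <<'E'
K=np.array([.2098,.5656,.4009,.1342,.2889,.0108])
lo=np.array([-2.66,-1.03,-1.14,-1.82,-1.45]);hi=np.array([2.66,1.9,1.46,2.27,1.34])
def ik(pos,yaw,tilt,q0=(.5,1.,.7,2.1,-.6)):
    n=np.array([-np.sin(yaw),np.cos(yaw),0]);z=-np.cos(tilt)*np.array([0,0,1])-np.sin(tilt)*n
    f=lambda q:np.r_[fk(q,K)[0]-pos,.3*(fk(q,K)[1]-z)]
    return least_squares(f,q0).x, least_squares(f,np.clip(q0,lo+.01,hi-.01),bounds=(lo,hi))
E
python3 - <<'E'
from kin import *
for n,P,yaw in(("wide",[.642,.195],-.36),("slim",[.437,.153],-.275)):
  for tilt in(1.05,.87,.7,.5,.3):
    for z in(.11,.063):
      q,b=ik([*P,z],yaw,tilt);print(n,tilt,z,q.round(2),round(np.abs(b.fun).max(),4))
E
```

```text
wide 1.05 0.11 [ 0.53  1.37  1.37  2.51 -0.58] 0.0124
wide 1.05 0.063 [ 0.53  1.38  1.28  2.4  -0.58] 0.007
wide 0.87 0.11 [ 0.51  1.15  1.01  2.17 -0.52] 0.0
wide 0.87 0.063 [ 0.51  1.17  0.94  2.08 -0.52] 0.0
wide 0.7 0.11 [ 0.48  1.    0.79  1.92 -0.44] 0.0
wide 0.7 0.063 [ 0.48  1.02  0.73  1.84 -0.44] 0.0
wide 0.5 0.11 [ 0.44  0.84  0.57  1.67 -0.34] 0.0
wide 0.5 0.063 [ 0.44  0.87  0.51  1.58 -0.34] 0.0
wide 0.3 0.11 [ 0.39  0.72  0.39  1.45 -0.22] 0.0
wide 0.3 0.063 [ 0.39  0.75  0.32  1.35 -0.22] 0.0
slim 1.05 0.11 [ 0.66  0.87  0.19  1.84 -0.54] 0.0
slim 1.05 0.063 [ 0.66  0.92  0.17  1.77 -0.54] 0.0
slim 0.87 0.11 [ 0.63  0.74  0.1   1.68 -0.49] 0.0
slim 0.87 0.063 [ 0.63  0.79  0.06  1.59 -0.49] 0.0
slim 0.7 0.11 [ 0.6   0.62  0.    1.52 -0.43] 0.0
slim 0.7 0.063 [ 0.6   0.67 -0.04  1.43 -0.43] 0.0
slim 0.5 0.11 [ 0.54  0.49 -0.11  1.34 -0.33] 0.0
slim 0.5 0.063 [ 0.54  0.54 -0.16  1.24 -0.33] 0.0
slim 0.3 0.11 [ 0.47  0.38 -0.23  1.18 -0.22] 0.0
slim 0.3 0.063 [ 0.47  0.43 -0.29  1.06 -0.22] 0.0
```

```bash
python3 - <<'E'
from plant import env; from h import *
from kin import *
print(ik([.543,.169,.055],-.36,1.05)[0].round(2),ik([.543,.169,.15],-.36,1.05)[0].round(2))
delta(env,[.543,.169,.155],-.36,1.05,0)
E
```

```text
[ 0.57  1.1   0.58  2.   -0.55] [ 0.57  1.02  0.64  2.15 -0.55]
xyz cm [-1.36 -6.5   2.06] w [ 0.028 -0.033  0.001] | at [0.6125 0.1709 0.1551] F [-0.   0.6 -2.7] open 0.698 t 7.52
```

Emit:
carry_out(plan=[{"x": -0.3,"y": -1.5,"z": 0.4,"wx": 0.01,"wy": -0.01,"wz": 0},{"x": -0.7,"y": -3.5,"z": 1.1,"wx": 0.015,"wy": -0.02,"wz": 0},{"x": -1.1,"y": -5.3,"z": 1.7,"wx": 0.02,"wy": -0.03,"wz": 0},{"x": -1.4,"y": -6.5,"z": 2.1,"wx": 0.028,"wy": -0.033,"wz": 0},{"x": -1.4,"y": -6.5,"z": 2.1,"wx": 0.028,"wy": -0.033,"wz": 0},{"x": -1.4,"y": -6.5,"z": 2.1,"wx": 0.028,"wy": -0.033,"wz": 0}])

```text
clock: 8.02
ee_pos: [0.5428, 0.1687, 0.1553]
tcp_rot: [[0.174, 0.937, -0.304], [0.466, -0.351, -0.812], [-0.867, -0.001, -0.498]]
contact_force: [-0.2, 0.6, -2.7]
opening: 0.695
gripper_force: 62.4
```

```bash
python3 - <<'E'
from plant import env; from h import *
delta(env,[.543,.169,.060],-.36,1.05,0)
print(env.get_state()["tcp_rot"].round(3).tolist())
E
```

```text
xyz cm [8.28 0.01 4.72] w [ 0.001 -0.     0.001] | at [0.5428 0.1687 0.1553] F [-0.2  0.6 -2.7] open 0.695 t 8.02
[[0.174, 0.937, -0.304], [0.466, -0.351, -0.812], [-0.867, -0.001, -0.498]]
```

Emit:
carry_out(plan=[{"x": 1.5,"y": 0,"z": 0.86,"wx": 0,"wy": 0,"wz": 0},{"x": 3.5,"y": 0,"z": 2.0,"wx": 0,"wy": 0,"wz": 0},{"x": 5.5,"y": 0,"z": 3.15,"wx": 0,"wy": 0,"wz": 0},{"x": 7.0,"y": 0,"z": 4.0,"wx": 0,"wy": 0,"wz": 0},{"x": 8.0,"y": 0,"z": 4.6,"wx": 0,"wy": 0,"wz": 0},{"x": 8.3,"y": 0,"z": 4.75,"wx": 0,"wy": 0,"wz": 0},{"x": 8.3,"y": 0,"z": 4.75,"wx": 0,"wy": 0,"wz": 0}])

```text
clock: 8.6
ee_pos: [0.5429, 0.1686, 0.0577]
tcp_rot: [[0.173, 0.936, -0.306], [0.465, -0.352, -0.813], [-0.868, -0.002, -0.496]]
contact_force: [0.2, -0.3, -4.5]
opening: 0.694
gripper_force: 62.5
```

Emit:
carry_out(plan=[{"x": 0.17,"y": 0,"z": 0.1,"wx": 0,"wy": 0,"wz": 0},{"x": 0.35,"y": 0,"z": 0.2,"wx": 0,"wy": 0,"wz": 0},{"x": 0.35,"y": 0,"z": 0.2,"wx": 0,"wy": 0,"wz": 0}])

```text
clock: 8.85
ee_pos: [0.543, 0.1689, 0.0546]
tcp_rot: [[0.174, 0.936, -0.305], [0.466, -0.351, -0.812], [-0.868, -0.001, -0.497]]
contact_force: [0.8, -0.7, -3.9]
opening: 0.695
gripper_force: 62.5
```

Emit:
carry_out(plan=[{"x": 0.09,"y": 0,"z": 0.05,"wx": 0,"wy": 0,"wz": 0},{"x": 0.17,"y": 0,"z": 0.1,"wx": 0,"wy": 0,"wz": 0},{"x": 0.17,"y": 0,"z": 0.1,"wx": 0,"wy": 0,"wz": 0}])

```text
clock: 9.1
ee_pos: [0.5429, 0.1689, 0.0535]
tcp_rot: [[0.173, 0.937, -0.305], [0.465, -0.351, -0.813], [-0.868, -0.001, -0.497]]
contact_force: [0.1, 1.5, 4.1]
opening: 0.694
gripper_force: 63.2
```

Emit:
carry_out(plan=[{"x": 0.09,"y": 0,"z": 0.05,"wx": 0,"wy": 0,"wz": 0},{"x": 0.13,"y": 0,"z": 0.08,"wx": 0,"wy": 0,"wz": 0},{"x": 0.13,"y": 0,"z": 0.08,"wx": 0,"wy": 0,"wz": 0}])

```text
clock: 9.35
ee_pos: [0.5429, 0.1688, 0.0534]
tcp_rot: [[0.173, 0.937, -0.304], [0.465, -0.35, -0.813], [-0.868, -0.001, -0.496]]
contact_force: [-0.1, 3.4, 15.0]
opening: 0.693
gripper_force: 63.9
```

Emit:
carry_out(jaw=0, plan=[{"x": -0.1,"y": 0,"z": -0.05,"wx": 0,"wy": 0,"wz": 0},{"x": -0.1,"y": 0,"z": -0.05,"wx": 0,"wy": 0,"wz": 0},{"x": -0.1,"y": 0,"z": -0.05,"wx": 0,"wy": 0,"wz": 0},{"x": -0.1,"y": 0,"z": -0.05,"wx": 0,"wy": 0,"wz": 0},{"x": -0.1,"y": 0,"z": -0.05,"wx": 0,"wy": 0,"wz": 0},{"x": -0.1,"y": 0,"z": -0.05,"wx": 0,"wy": 0,"wz": 0},{"x": -0.1,"y": 0,"z": -0.05,"wx": 0,"wy": 0,"wz": 0},{"x": -0.1,"y": 0,"z": -0.05,"wx": 0,"wy": 0,"wz": 0},{"x": -0.1,"y": 0,"z": -1,"wx": 0,"wy": 0,"wz": 0},{"x": -0.1,"y": 0,"z": -3,"wx": 0,"wy": 0,"wz": 0},{"x": -0.1,"y": 0,"z": -5,"wx": 0,"wy": 0,"wz": 0},{"x": -0.1,"y": 0,"z": -6,"wx": 0,"wy": 0,"wz": 0},{"x": -0.1,"y": 0,"z": -6,"wx": 0,"wy": 0,"wz": 0}])

```text
clock: 10.43
ee_pos: [0.5612, 0.2186, 0.0816]
tcp_rot: [[0.174, 0.937, -0.304], [0.466, -0.35, -0.812], [-0.867, -0.001, -0.498]]
contact_force: [-0.1, -1.1, 0.9]
opening: 1.001
gripper_force: 0.0
```

```bash
python3 - <<'E'
from plant import env,eyes; from h import *; import pickle
from ef import fit
c=eyes.camera("wrist");pickle.dump(c,open("w6.pkl","wb"));cv2.imwrite("pics/w6.png",c["img"])
t=np.linspace(-1,1,40)
for lab,seg in(("sides+bottom",[np.c_[0*t-.018,0*t+s*.03,.06+t*.045] for s in(1,-1)]+[np.c_[0*t-.018,t*.03,0*t]]),):
    x,v,P=fit(c,seg,[.545,.175,-1.93]);print(lab,x.round(4),v);print([proj(c,p[[0,-1]]).round().tolist() for p in P])
from kin import *
A=[.545,.175];n=np.array([.352,.936])
delta(env,[.5436,.1712,.0555],-.36,.85,.06)
delta(env,[.5436,.1712,.0555],-.36,.85,0)
E
```

```text
sides+bottom [ 0.5465  0.1704 -1.7445] -77.23006992940856
[[[370.0, 169.0], [374.0, 331.0]], [[272.0, 174.0], [267.0, 327.0]], [[272.0, 152.0], [369.0, 145.0]]]
xyz cm [-1.46  0.   -0.31] w [0.001 0.2   0.002] | at [0.561  0.2177 0.0808] F [ 0.1 -0.3 -1.3] open 0.999 t 10.48
xyz cm [-0.27 -0.    5.57] w [0.001 0.2   0.002] | at [0.561  0.2177 0.0808] F [ 0.1 -0.3 -1.3] open 0.999 t 10.48
```

```bash
python3 - <<'E'
import pickle; from ef import *
c=pickle.load(open("w6.pkl","rb"));g=cv2.GaussianBlur(cv2.cvtColor(c["img"],cv2.COLOR_BGR2GRAY),(0,0),.8)
for u in(285,305,320,335,355):print(u,g[120:180:3,u].tolist())
for v in(190,240,290):print("row",v,g[v,250:290:2].tolist(),g[v,350:395:2].tolist())
for d in(0,.003,.006,.009,.012):
    A=np.array([.5436,.1690])+d*np.array([.352,.936]);f=A+.018*np.array([.352,.936])
    print(d,proj(c,[*f,0]).round(1), [at_z(c,(u,150),0).round(4) for u in(320,)])
ex=np.array([np.cos(-1.93),np.sin(-1.93)]);ey=np.array([-ex[1],ex[0]])
for z in(.03,.06,.09):
  for s in(1,-1):
    p=np.array([.5436,.169])+.006*np.array([.352,.936])-.018*ex+s*.03*ey;print("side",z,s,proj(c,[*p,z]).round(1))
E
```

```text
285 [115, 117, 112, 117, 124, 121, 116, 110, 110, 99, 41, 31, 31, 31, 30, 30, 32, 30, 30, 33]
305 [114, 110, 115, 121, 119, 120, 128, 180, 190, 127, 42, 29, 43, 75, 78, 77, 47, 51, 77, 79]
320 [113, 115, 123, 128, 179, 214, 199, 199, 181, 106, 39, 29, 47, 92, 97, 97, 55, 60, 98, 98]
335 [120, 177, 196, 196, 187, 188, 196, 195, 197, 136, 44, 32, 35, 56, 55, 56, 40, 41, 56, 55]
355 [203, 201, 205, 202, 196, 199, 193, 190, 186, 117, 41, 31, 30, 29, 31, 31, 32, 32, 32, 32]
row 190 [47, 128, 194, 202, 205, 207, 206, 206, 208, 206, 171, 76, 32, 31, 31, 32, 32, 33, 35, 55] [96, 77, 41, 30, 32, 32, 33, 33, 28, 40, 103, 161, 167, 162, 161, 155, 156, 162, 167, 173, 177, 180, 183]
row 240 [76, 76, 74, 75, 72, 88, 182, 238, 239, 216, 117, 39, 35, 35, 34, 35, 34, 36, 35, 35] [38, 35, 35, 34, 35, 36, 34, 33, 34, 31, 41, 92, 121, 122, 122, 122, 122, 122, 124, 164, 224, 236, 237]
row 290 [77, 78, 78, 74, 69, 79, 91, 94, 93, 65, 36, 36, 37, 38, 38, 38, 38, 37, 53, 82] [91, 90, 71, 43, 37, 37, 37, 37, 37, 36, 32, 51, 103, 121, 104, 72, 63, 89, 103, 118, 139, 145, 144]
0 [[321.  149.5]] [array([0.5491, 0.1853, 0.    ])]
0.003 [[321.  147.7]] [array([0.5491, 0.1853, 0.    ])]
0.006 [[321.1 145.8]] [array([0.5491, 0.1853, 0.    ])]
0.009 [[321.1 143.9]] [array([0.5491, 0.1853, 0.    ])]
0.012 [[321.1 141.9]] [array([0.5491, 0.1853, 0.    ])]
side 0.03 1 [[372.7 194.6]]
side 0.03 -1 [[269.3 194.5]]
side 0.06 1 [[374.3 246.6]]
side 0.06 -1 [[267.6 246.5]]
side 0.09 1 [[375.9 301.7]]
side 0.09 -1 [[265.9 301.6]]
```

```bash
python3 - <<'E'
from plant import env; from h import *
delta(env,[.5438,.1695,.0555],-.36,.85,.06)
delta(env,[.5438,.1695,.0555],-.36,.85,0)
E
```

```text
xyz cm [-1.54  0.08 -0.18] w [0.001 0.2   0.002] | at [0.561  0.2177 0.0808] F [ 0.1 -0.3 -1.3] open 0.999 t 10.48
xyz cm [-0.34  0.08  5.7 ] w [0.001 0.2   0.002] | at [0.561  0.2177 0.0808] F [ 0.1 -0.3 -1.3] open 0.999 t 10.48
```

Emit:
carry_out(plan=[{"x": -0.8,"y": 0,"z": -0.2,"wx": 0,"wy": 0.1,"wz": 0},{"x": -1.55,"y": 0,"z": -0.2,"wx": 0,"wy": 0.2,"wz": 0},{"x": -1.55,"y": 0,"z": -0.2,"wx": 0,"wy": 0.2,"wz": 0},{"x": -1.3,"y": 0.04,"z": 1.2,"wx": 0,"wy": 0.2,"wz": 0},{"x": -1.0,"y": 0.04,"z": 2.7,"wx": 0,"wy": 0.2,"wz": 0},{"x": -0.7,"y": 0.04,"z": 4.2,"wx": 0,"wy": 0.2,"wz": 0},{"x": -0.45,"y": 0.04,"z": 5.3,"wx": 0,"wy": 0.2,"wz": 0},{"x": -0.35,"y": 0.04,"z": 5.7,"wx": 0,"wy": 0.2,"wz": 0},{"x": -0.35,"y": 0.04,"z": 5.7,"wx": 0,"wy": 0.2,"wz": 0}])

```text
clock: 11.23
ee_pos: [0.5425, 0.1677, 0.0556]
tcp_rot: [[0.23, 0.936, -0.267], [0.616, -0.352, -0.705], [-0.754, -0.003, -0.657]]
contact_force: [-0.3, -0.2, -0.1]
opening: 1.0
gripper_force: 0.0
```

Emit:
carry_out(jaw=1, plan=[{"x": 0,"y": 0,"z": 0,"wx": 0,"wy": 0,"wz": 0},{"x": 0,"y": 0,"z": 0,"wx": 0,"wy": 0,"wz": 0},{"x": 0,"y": 0,"z": 0,"wx": 0,"wy": 0,"wz": 0},{"x": 0,"y": 0,"z": 0,"wx": 0,"wy": 0,"wz": 0},{"x": 0,"y": 0,"z": 0,"wx": 0,"wy": 0,"wz": 0},{"x": 0,"y": 0,"z": 0,"wx": 0,"wy": 0,"wz": 0},{"x": 0,"y": 0,"z": 0,"wx": 0,"wy": 0,"wz": 0},{"x": 0,"y": 0,"z": 0,"wx": 0,"wy": 0,"wz": 0},{"x": 0,"y": 0,"z": 0,"wx": 0,"wy": 0,"wz": 0}])

```text
clock: 11.98
ee_pos: [0.5434, 0.1694, 0.0563]
tcp_rot: [[0.231, 0.936, -0.264], [0.618, -0.351, -0.703], [-0.752, -0.001, -0.66]]
contact_force: [0.5, 3.1, 5.3]
opening: 0.693
gripper_force: 61.7
```

```bash
python3 - <<'E'
from plant import env; from h import *
s=env.get_state();p,R=s["ee_pos"],s["tcp_rot"]
print("up",R.T@[0,0,1],"gripyaw",np.arctan2(R[1,1],R[0,1]),"tilt",np.arccos(-R[2,2]))
off=np.array([.5448,.1723])-p[:2];print("centre-TCP",off, "TCP-foot z",p[2])
n=np.array([.352,.936]);print("along n",off@n)
T=np.array([.644,.201])-off@n*n
for z in(.12,.085):delta(env,[*T,z],-.36,.85,0)
E
```

```text
up [-0.75152269 -0.00106923 -0.65970637] gripyaw -0.3586244424488265 tilt 0.8503683412136687
centre-TCP [0.00139738 0.00292072] TCP-foot z 0.05634947593816516
along n 0.0032256683864318016
xyz cm [-0.72  8.3  -8.84] w [0.    0.    0.002] | at [0.5434 0.1694 0.0563] F [0.5 3.1 5.3] open 0.693 t 11.98
xyz cm [ 1.91  8.31 -6.53] w [0.    0.    0.002] | at [0.5434 0.1694 0.0563] F [0.5 3.1 5.3] open 0.693 t 11.98
```

Emit:
carry_out(plan=[{"x": -0.75,"y": 0,"z": -0.65,"wx": 0,"wy": 0,"wz": 0},{"x": -2.0,"y": 0,"z": -1.75,"wx": 0,"wy": 0,"wz": 0},{"x": -3.3,"y": 0,"z": -2.9,"wx": 0,"wy": 0,"wz": 0},{"x": -4.5,"y": 0,"z": -3.95,"wx": 0,"wy": 0,"wz": 0},{"x": -4.4,"y": 0.5,"z": -4.3,"wx": 0,"wy": 0,"wz": 0},{"x": -3.6,"y": 2,"z": -5.2,"wx": 0,"wy": 0,"wz": 0},{"x": -2.7,"y": 4,"z": -6.3,"wx": 0,"wy": 0,"wz": 0},{"x": -1.7,"y": 6,"z": -7.5,"wx": 0,"wy": 0,"wz": 0},{"x": -1.0,"y": 7.6,"z": -8.4,"wx": 0,"wy": 0,"wz": 0},{"x": -0.7,"y": 8.3,"z": -8.85,"wx": 0,"wy": 0,"wz": 0},{"x": -0.7,"y": 8.3,"z": -8.85,"wx": 0,"wy": 0,"wz": 0},{"x": -0.7,"y": 8.3,"z": -8.85,"wx": 0,"wy": 0,"wz": 0}])

```text
clock: 12.98
ee_pos: [0.6428, 0.1976, 0.1181]
tcp_rot: [[0.23, 0.936, -0.266], [0.617, -0.352, -0.704], [-0.752, -0.002, -0.659]]
contact_force: [0.2, 0.3, -3.5]
opening: 0.695
gripper_force: 63.0
```

```bash
python3 - <<'E'
from plant import env,eyes; from h import *; import pickle
cs={n:eyes.camera(n) for n in("wrist","scene","side")};pickle.dump(cs,open("c7.pkl","wb"))
delta(env,[.6429,.198,.085],-.36,.85,0)
c=cs["wrist"];g=cv2.GaussianBlur(cv2.cvtColor(c["img"],cv2.COLOR_BGR2GRAY),(0,0),.8)
n=np.array([.352,.936])
s=env.get_state();p=s["ee_pos"];
C=p[:2]+.0032*n;f=C+.018*n;print("foot pred centre",C,"front bottom px",proj(c,[*f,p[2]-.0563]).round(1))
for u in(290,320,350):print(u,g[60:200:3,u].tolist())
for v in(200,240,280):print("row",v,g[v,240:300:2].tolist(),g[v,340:400:2].tolist())
ey=np.array([.936,-.352])
for z in(-.03,0,.03):
  for sg in(1,-1):print(proj(c,[*(f+sg*.03*ey),p[2]+z]).round(1))
# step/cup edges predicted
for d,z in((.021,.038),(.027,.038),(.027,.014),(.054,.014)):print("cup",d,proj(c,[*(np.array([.644,.201])+d*n),z]).round(1))
E
```

```text
xyz cm [2.64 0.06 2.24] w [-0.001  0.002  0.002] | at [0.6422 0.1977 0.1196] F [-0.2  0.1 -3.7] open 0.695 t 13.13
foot pred centre [0.64333295 0.20069362] front bottom px [[318.2 161.6]]
290 [100, 98, 87, 84, 85, 84, 85, 85, 84, 83, 83, 82, 83, 83, 91, 100, 100, 62, 30, 31, 64, 84, 85, 84, 85, 84, 84, 84, 84, 85, 84, 86, 126, 169, 120, 28, 24, 40, 81, 83, 85, 90, 54, 38, 78, 84, 85]
320 [102, 97, 87, 83, 84, 83, 83, 84, 84, 83, 84, 83, 84, 84, 90, 111, 165, 97, 30, 39, 66, 84, 83, 83, 83, 84, 84, 84, 82, 84, 83, 85, 126, 169, 116, 28, 25, 38, 81, 84, 83, 85, 47, 38, 79, 84, 84]
350 [175, 164, 96, 83, 83, 84, 83, 84, 84, 85, 84, 84, 84, 84, 116, 165, 172, 100, 29, 41, 66, 83, 84, 83, 83, 84, 85, 85, 84, 84, 84, 85, 124, 169, 119, 28, 25, 40, 79, 82, 85, 98, 62, 38, 78, 84, 83]
row 200 [181, 181, 180, 180, 178, 178, 174, 125, 43, 24, 25, 25, 26, 26, 25, 27, 26, 25, 36, 65, 83, 84, 85, 83, 83, 82, 83, 84, 84, 79] [53, 78, 83, 84, 85, 84, 83, 85, 85, 84, 82, 68, 37, 26, 25, 25, 25, 27, 25, 26, 25, 24, 48, 128, 175, 178, 177, 179, 180, 180]
row 240 [179, 179, 181, 182, 179, 152, 71, 28, 25, 26, 28, 27, 26, 27, 28, 27, 27, 26, 28, 28, 51, 78, 84, 85, 85, 84, 84, 84, 84, 85] [84, 84, 85, 85, 84, 83, 83, 83, 84, 79, 54, 30, 28, 27, 29, 27, 26, 28, 28, 26, 26, 26, 24, 26, 73, 150, 179, 181, 181, 182]
row 280 [108, 109, 99, 59, 31, 26, 20, 23, 26, 27, 28, 27, 27, 28, 28, 29, 28, 29, 31, 39, 54, 57, 54, 54, 55, 57, 59, 58, 58, 54] [52, 50, 52, 54, 57, 56, 53, 51, 53, 56, 53, 38, 28, 27, 28, 27, 27, 28, 29, 29, 28, 29, 28, 26, 24, 24, 28, 49, 91, 107]
[[387.4 214.7]]
[[248.5 214.3]]
[[393.1 285.3]]
[[241.9 284.8]]
[[399.4 368.4]]
[[234.7 367.7]]
cup 0.021 [[319.5 112.8]]
cup 0.027 [[319.5 104.5]]
cup 0.027 [[319.7  66.8]]
cup 0.054 [[319.6  17.6]]
```

```bash
python3 - <<'E'
import pickle; from h import *
c=pickle.load(open("c7.pkl","rb"))["wrist"];g=cv2.GaussianBlur(cv2.cvtColor(c["img"],cv2.COLOR_BGR2GRAY),(0,0),.7)
n=np.array([.352,.936]);ey=np.array([.936,-.352]);W=np.array([.644,.201])
for v in(86,122,134,146):print(v,g[v,222:274].tolist(),"\n   ",g[v,366:418].tolist())
for sg in(-1,1):
  print([proj(c,[*(W+d*n+sg*l*ey),.038]).round(1).tolist() for d,l in((.021,.033),(0,.033),(-.021,.033),(.027,.039),(-.027,.039))])
E
```

```text
86 [104, 104, 105, 104, 103, 102, 101, 102, 104, 106, 106, 104, 102, 101, 102, 100, 99, 98, 95, 91, 87, 83, 82, 84, 84, 84, 84, 84, 83, 83, 83, 83, 84, 84, 85, 84, 83, 83, 83, 84, 84, 85, 85, 83, 84, 84, 83, 84, 83, 82, 83, 84] 
    [84, 83, 84, 85, 85, 85, 85, 85, 84, 84, 84, 83, 84, 84, 83, 83, 83, 83, 84, 84, 83, 83, 84, 83, 84, 83, 84, 83, 84, 84, 85, 85, 87, 93, 98, 101, 104, 107, 110, 114, 114, 113, 113, 114, 114, 111, 110, 109, 108, 107, 107, 107]
122 [98, 99, 100, 100, 101, 102, 101, 100, 100, 99, 99, 101, 101, 103, 103, 104, 105, 104, 104, 104, 103, 102, 100, 98, 98, 98, 98, 100, 101, 102, 101, 101, 99, 94, 87, 81, 79, 79, 79, 80, 79, 78, 78, 79, 79, 79, 80, 81, 82, 82, 82, 82] 
    [82, 83, 82, 82, 81, 79, 76, 73, 72, 71, 72, 73, 73, 72, 73, 73, 74, 77, 81, 87, 92, 96, 99, 100, 101, 101, 102, 105, 117, 137, 156, 167, 172, 173, 174, 173, 173, 174, 172, 170, 169, 169, 168, 168, 169, 170, 172, 173, 173, 174, 176, 181]
134 [111, 111, 109, 107, 106, 106, 107, 106, 106, 104, 104, 104, 102, 100, 99, 98, 98, 97, 97, 97, 98, 99, 99, 98, 97, 96, 95, 94, 96, 98, 99, 100, 101, 103, 101
[... 301 characters left out ...]
 179, 180, 180]
146 [110, 110, 110, 109, 107, 104, 103, 102, 103, 103, 104, 105, 105, 104, 104, 104, 103, 102, 103, 104, 102, 102, 101, 102, 103, 102, 104, 106, 107, 107, 107, 104, 101, 100, 101, 101, 101, 102, 100, 98, 95, 88, 82, 80, 80, 81, 82, 84, 83, 83, 84, 84] 
    [84, 85, 84, 84, 84, 84, 85, 83, 80, 77, 77, 82, 87, 93, 97, 100, 102, 102, 103, 109, 126, 149, 167, 176, 179, 182, 185, 187, 188, 188, 187, 188, 189, 189, 189, 187, 183, 180, 178, 178, 177, 177, 177, 177, 177, 175, 173, 172, 174, 176, 179, 179]
[[[251.9, 112.9]], [[259.4, 138.0]], [[265.5, 158.0]], [[236.7, 104.7]], [[257.5, 163.1]]]
[[[387.3, 113.2]], [[379.9, 138.2]], [[373.9, 158.3]], [[402.4, 105.0]], [[382.0, 163.4]]]
```

Emit:
carry_out(plan=[{"x": 0.6,"y": 0,"z": 0.53,"wx": 0,"wy": 0,"wz": 0},{"x": 1.2,"y": 0,"z": 1.05,"wx": 0,"wy": 0,"wz": 0},{"x": 1.7,"y": 0,"z": 1.5,"wx": 0,"wy": 0,"wz": 0},{"x": 2.0,"y": 0,"z": 1.76,"wx": 0,"wy": 0,"wz": 0},{"x": 2.2,"y": 0,"z": 1.93,"wx": 0,"wy": 0,"wz": 0},{"x": 2.4,"y": 0,"z": 2.11,"wx": 0,"wy": 0,"wz": 0},{"x": 2.4,"y": 0,"z": 2.11,"wx": 0,"wy": 0,"wz": 0}])

```text
clock: 13.72
ee_pos: [0.6426, 0.1976, 0.0869]
tcp_rot: [[0.23, 0.936, -0.266], [0.617, -0.351, -0.704], [-0.752, -0.002, -0.659]]
contact_force: [0.5, -0.5, -3.2]
opening: 0.693
gripper_force: 63.0
```

Emit:
carry_out(plan=[{"x": 0.2,"y": 0,"z": 0.18,"wx": 0,"wy": 0,"wz": 0},{"x": 0.4,"y": 0,"z": 0.35,"wx": 0,"wy": 0,"wz": 0},{"x": 0.6,"y": 0,"z": 0.53,"wx": 0,"wy": 0,"wz": 0},{"x": 0.8,"y": 0,"z": 0.7,"wx": 0,"wy": 0,"wz": 0},{"x": 1.0,"y": 0,"z": 0.88,"wx": 0,"wy": 0,"wz": 0},{"x": 1.2,"y": 0,"z": 1.05,"wx": 0,"wy": 0,"wz": 0},{"x": 1.3,"y": 0,"z": 1.14,"wx": 0,"wy": 0,"wz": 0},{"x": 1.3,"y": 0,"z": 1.14,"wx": 0,"wy": 0,"wz": 0}])

```text
clock: 14.38
ee_pos: [0.6425, 0.1976, 0.0697]
tcp_rot: [[0.23, 0.936, -0.266], [0.617, -0.351, -0.704], [-0.752, -0.002, -0.659]]
contact_force: [-0.7, 0.3, -4.1]
opening: 0.69
gripper_force: 63.0
```

Emit:
carry_out(plan=[{"x": 0.08,"y": 0,"z": 0.07,"wx": 0,"wy": 0,"wz": 0},{"x": 0.15,"y": 0,"z": 0.13,"wx": 0,"wy": 0,"wz": 0},{"x": 0.15,"y": 0,"z": 0.13,"wx": 0,"wy": 0,"wz": 0}])

```text
clock: 14.63
ee_pos: [0.6426, 0.1977, 0.0681]
tcp_rot: [[0.23, 0.936, -0.265], [0.617, -0.351, -0.704], [-0.752, -0.002, -0.659]]
contact_force: [-0.1, -0.0, -3.6]
opening: 0.698
gripper_force: 63.0
```

Expected floor contact is at TCP z ≈ .066.

Emit:
carry_out(plan=[{"x": 0.06,"y": 0,"z": 0.05,"wx": 0,"wy": 0,"wz": 0},{"x": 0.12,"y": 0,"z": 0.1,"wx": 0,"wy": 0,"wz": 0},{"x": 0.12,"y": 0,"z": 0.1,"wx": 0,"wy": 0,"wz": 0}])

```text
clock: 14.88
ee_pos: [0.6427, 0.1977, 0.0666]
tcp_rot: [[0.23, 0.936, -0.265], [0.617, -0.351, -0.704], [-0.752, -0.002, -0.659]]
contact_force: [0.1, -0.1, -3.4]
opening: 0.698
gripper_force: 63.2
```

Emit:
carry_out(plan=[{"x": 0.06,"y": 0,"z": 0.05,"wx": 0,"wy": 0,"wz": 0},{"x": 0.1,"y": 0,"z": 0.09,"wx": 0,"wy": 0,"wz": 0},{"x": 0.1,"y": 0,"z": 0.09,"wx": 0,"wy": 0,"wz": 0}])

```text
clock: 15.13
ee_pos: [0.6427, 0.1978, 0.0664]
tcp_rot: [[0.23, 0.936, -0.265], [0.617, -0.351, -0.704], [-0.752, -0.001, -0.659]]
contact_force: [-2.0, 1.1, 4.8]
opening: 0.696
gripper_force: 63.7
```

Emit:
carry_out(jaw=0, plan=[{"x": -0.07,"y": 0,"z": -0.06,"wx": 0,"wy": 0,"wz": 0},{"x": -0.07,"y": 0,"z": -0.06,"wx": 0,"wy": 0,"wz": 0},{"x": -0.07,"y": 0,"z": -0.06,"wx": 0,"wy": 0,"wz": 0},{"x": -0.07,"y": 0,"z": -0.06,"wx": 0,"wy": 0,"wz": 0},{"x": -0.07,"y": 0,"z": -0.06,"wx": 0,"wy": 0,"wz": 0},{"x": -0.07,"y": 0,"z": -0.06,"wx": 0,"wy": 0,"wz": 0},{"x": -0.07,"y": 0,"z": -0.06,"wx": 0,"wy": 0,"wz": 0},{"x": -0.07,"y": 0,"z": -0.06,"wx": 0,"wy": 0,"wz": 0},{"x": -0.07,"y": 0,"z": -1,"wx": 0,"wy": 0,"wz": 0},{"x": -0.07,"y": 0,"z": -3,"wx": 0,"wy": 0,"wz": 0},{"x": -0.07,"y": 0,"z": -5,"wx": 0,"wy": 0,"wz": 0},{"x": -0.07,"y": 0,"z": -7,"wx": 0,"wy": 0,"wz": 0},{"x": -0.07,"y": 0,"z": -7,"wx": 0,"wy": 0,"wz": 0},{"x": -0.07,"y": 0,"z": -7,"wx": 0,"wy": 0,"wz": 0}])

```text
clock: 16.3
ee_pos: [0.6475, 0.2371, 0.1073]
tcp_rot: [[0.232, 0.94, -0.252], [0.626, -0.342, -0.701], [-0.745, 0.005, -0.667]]
contact_force: [0.2, 0.1, 0.5]
opening: 0.996
gripper_force: 0.0
```

```bash
python3 - <<'E'
from plant import env,eyes; from h import *; import pickle; from kin import *
cs={n:eyes.camera(n) for n in("wrist",)};pickle.dump(cs,open("c8.pkl","wb"))
c=cs["wrist"];g=cv2.GaussianBlur(cv2.cvtColor(c["img"],cv2.COLOR_BGR2GRAY),(0,0),.8)
for u in(300,340):print(u,g[90:220:3,u].tolist())
n=np.array([.352,.936]);W=np.array([.644,.201])
for d,z in((.027,.038),(.021,.038),(.018,.038),(.018,.120)):print(d,z,proj(c,[*(W+d*n),z]).round(1))
q=env.get_state()["joint_positions"];print(q.round(2))
for P,y,t in(([.665,-.07,.205],-.035,1.05),([.665,-.157,.16],-.035,1.05),([.665,.0,.33],-.035,.8)):print(ik(P,y,t,q[:5])[0].round(2))
delta(env,[.66,.21,.36],-.36,.4)
E
```

```text
300 [81, 80, 85, 92, 97, 105, 137, 166, 168, 167, 167, 168, 166, 144, 84, 80, 80, 81, 81, 81, 80, 79, 80, 80, 85, 132, 160, 74, 26, 25, 22, 22, 23, 24, 23, 23, 24, 26, 24, 24, 23, 22, 24, 24]
340 [83, 84, 97, 133, 158, 168, 168, 197, 249, 226, 171, 168, 168, 145, 85, 80, 80, 80, 80, 80, 79, 80, 82, 81, 85, 132, 161, 103, 80, 75, 34, 25, 33, 71, 53, 48, 73, 38, 63, 69, 36, 74, 62, 41]
0.027 0.038 [[335.3 166.6]]
0.021 0.038 [[334.8 171.9]]
0.018 0.038 [[334.5 174.4]]
0.018 0.12 [[338.1 320. ]]
[ 0.55  1.23  1.21  2.27 -0.49  2.66]
[ 0.26  0.76  0.34  1.62 -0.98]
[ 0.14  0.72  0.16  1.3  -1.02]
[ 0.3   0.66  0.63  1.87 -0.74]
xyz cm [-20.23   2.2  -15.33] w [0.009 0.441 0.006] | at [0.6475 0.2365 0.107 ] F [-0.5  0.6 -0.3] open 0.998 t 16.35
```

```bash
python3 - <<'E'
from plant import env; from h import *; from kin import *
q=env.get_state()["joint_positions"]
for P,t in(([.66,.27,.13],.7),([.665,.28,.17],.5),([.66,.2,.36],.4)):print(ik(P,-.36,t,q[:5])[0].round(2));delta(env,P,-.36,t)
E
```

```text
[ 0.55  1.2   1.29  2.25 -0.41]
xyz cm [ 0.67  0.04 -4.2 ] w [0.01  0.141 0.004] | at [0.6475 0.2365 0.107 ] F [-0.5  0.6 -0.3] open 0.998 t 16.35
[ 0.52  1.    1.05  2.02 -0.31]
xyz cm [-1.57  0.18 -7.69] w [0.01  0.341 0.005] | at [0.6475 0.2365 0.107 ] F [-0.5  0.6 -0.3] open 0.998 t 16.35
[ 0.41  0.97  1.54  2.43 -0.28]
xyz cm [-20.85   2.54 -14.63] w [0.009 0.441 0.006] | at [0.6475 0.2365 0.107 ] F [-0.5  0.6 -0.3] open 0.998 t 16.35
```

Emit:
carry_out(plan=[{"x": 0.3,"y": 0,"z": -2,"wx": 0.01,"wy": 0.05,"wz": 0},{"x": 0.6,"y": 0,"z": -4.2,"wx": 0.01,"wy": 0.14,"wz": 0},{"x": 0,"y": 0.1,"z": -5.5,"wx": 0.01,"wy": 0.23,"wz": 0},{"x": -1.5,"y": 0.2,"z": -7.7,"wx": 0.01,"wy": 0.34,"wz": 0},{"x": -1.5,"y": 0.2,"z": -7.7,"wx": 0.01,"wy": 0.34,"wz": 0},{"x": -1.5,"y": 0.2,"z": -7.7,"wx": 0.01,"wy": 0.34,"wz": 0}])

```text
clock: 16.85
ee_pos: [0.6656, 0.2787, 0.1736]
tcp_rot: [[0.309, 0.936, -0.167], [0.823, -0.351, -0.447], [-0.477, 0.001, -0.879]]
contact_force: [0.3, 0.1, -0.6]
opening: 1.001
gripper_force: 0.0
```

```bash
python3 - <<'E'
from plant import env; from h import *; from kin import *
q=env.get_state()["joint_positions"];print(q.round(2))
for P,y,t in(([.665,.24,.23],-.36,.3),([.6,.16,.30],-.2,.3),([.62,.05,.30],-.1,.6),([.665,-.05,.24],-.035,.95)):print(ik(P,y,t,(.4,.9,.9,1.9,-.3))[0].round(2));delta(env,P,y,t)
E
```

```text
[ 0.52  1.    1.07  2.04 -0.31  2.51]
[ 0.43  0.77  0.79  1.81 -0.21]
xyz cm [-5.89  1.3  -3.22] w [0.001 0.197 0.001] | at [0.6656 0.2787 0.1736] F [ 0.3  0.1 -0.6] open 1.001 t 16.85
[ 0.38  0.53  0.53  1.74 -0.25]
xyz cm [-17.82  -1.97  -4.71] w [-0.061  0.196 -0.147] | at [0.6656 0.2787 0.1736] F [ 0.3  0.1 -0.6] open 1.001 t 16.85
[ 0.32  0.57  0.5   1.77 -0.54]
xyz cm [-26.26   3.76  -0.14] w [-0.134 -0.103 -0.221] | at [0.6656 0.2787 0.1736] F [ 0.3  0.1 -0.6] open 1.001 t 16.85
[ 0.27  0.7   0.39  1.66 -0.89]
xyz cm [-30.24  11.48   8.85] w [-0.216 -0.449 -0.245] | at [0.6656 0.2787 0.1736] F [ 0.3  0.1 -0.6] open 1.001 t 16.85
```

Emit:
carry_out(plan=[{"x": -3,"y": 0.6,"z": -1.6,"wx": 0,"wy": 0.1,"wz": 0},{"x": -5.9,"y": 1.3,"z": -3.2,"wx": 0,"wy": 0.2,"wz": 0},{"x": -9,"y": 0.5,"z": -3.6,"wx": -0.02,"wy": 0.2,"wz": -0.04},{"x": -12,"y": -0.5,"z": -4,"wx": -0.04,"wy": 0.2,"wz": -0.08},{"x": -15,"y": -1.3,"z": -4.4,"wx": -0.05,"wy": 0.2,"wz": -0.12},{"x": -17.8,"y": -2,"z": -4.7,"wx": -0.06,"wy": 0.2,"wz": -0.15},{"x": -20.6,"y": -0.1,"z": -3.2,"wx": -0.085,"wy": 0.1,"wz": -0.17},{"x": -23.4,"y": 1.8,"z": -1.7,"wx": -0.11,"wy": 0,"wz": -0.2},{"x": -26.3,"y": 3.8,"z": -0.1,"wx": -0.134,"wy": -0.1,"wz": -0.22},{"x": -27.3,"y": 5.8,"z": 2.2,"wx": -0.16,"wy": -0.2,"wz": -0.23},{"x": -28.3,"y": 7.8,"z": 4.5,"wx": -0.18,"wy": -0.3,"wz": -0.24},{"x": -29.3,"y": 9.8,"z": 6.8,"wx": -0.2,"wy": -0.4,"wz": -0.245},{"x": -30.2,"y": 11.5,"z": 8.9,"wx": -0.216,"wy": -0.45,"wz": -0.245},{"x": -30.2,"y": 11.5,"z": 8.9,"wx": -0.216,"wy": -0.45,"wz": -0.245},{"x": -30.2,"y": 11.5,"z": 8.9,"wx": -0.216,"wy": -0.45,"wz": -0.245},{"x": -30.2,"y": 11.5,"z": 8.9,"wx": -0.216,"wy": -0.45,"wz": -0.245}])

```text
clock: 18.18
ee_pos: [0.666, -0.0477, 0.2349]
tcp_rot: [[0.016, 0.999, -0.03], [0.58, -0.033, -0.814], [-0.815, -0.005, -0.58]]
contact_force: [-0.1, -0.3, -0.2]
opening: 1.003
gripper_force: 0.0
```

```bash
python3 - <<'E'
from plant import env,eyes; from h import *; import pickle
c=eyes.camera("wrist");pickle.dump(c,open("w9.pkl","wb"))
g=cv2.GaussianBlur(cv2.cvtColor(c["img"],cv2.COLOR_BGR2GRAY),(0,0),.7)
# slim predicted at (.665,-.1515) yaw -1.605
C=np.array([.665,-.1515]);n=np.array([.035,.999]);ey=np.array([.999,-.035])
for z in(.113,.14,.165,.19):
    a,b=[proj(c,[*(C+.014*n+s*.023*ey),z])[0] for s in(-1,1)]
    v=int((a[1]+b[1])/2);print(z,a.round(1),b.round(1),g[v,int(a[0])-16:int(a[0])+16].tolist(),g[v,int(b[0])-16:int(b[0])+16].tolist())
m=proj(c,[*(C+.014*n),.113])[0]
for u in(-12,12):print("bottom",m.round(1),g[int(m[1])-16:int(m[1])+16,int(m[0]+u)].tolist())
delta(env,[.665,-.155,.166],-.035,1.0,.0)
E
```

```text
0.113 [296.5 144. ] [350.9 144.3] [151, 152, 152, 152, 151, 150, 151, 152, 153, 152, 152, 152, 151, 151, 152, 152, 153, 153, 151, 147, 136, 120, 105, 92, 84, 81, 81, 82, 83, 83, 84, 83] [104, 106, 104, 103, 103, 104, 106, 108, 110, 112, 111, 111, 110, 109, 111, 114, 120, 129, 138, 145, 148, 150, 152, 153, 152, 153, 154, 156, 156, 154, 153, 153]
0.14 [295.5 173.6] [351.7 173.9] [223, 223, 222, 223, 222, 222, 221, 220, 220, 220, 220, 220, 220, 218, 214, 210, 205, 196, 172, 130, 78, 40, 23, 16, 16, 18, 18, 22, 33, 50, 65, 72] [66, 72, 74, 74, 74, 73, 72, 68, 57, 42, 29, 24, 22, 20, 20, 22, 36, 72, 124, 171, 201, 214, 219, 220, 221, 221, 220, 220, 221, 221, 221, 221]
0.165 [294.7 202.7] [352.5 203. ] [247, 247, 247, 247, 247, 247, 247, 248, 248, 247, 247, 246, 241, 224, 184, 133, 100, 93, 94, 81, 54, 31, 22, 20, 22, 22, 22, 22, 22, 22, 23, 25] [43, 42, 42, 41, 38, 34, 27, 22, 19, 20, 21, 19, 19, 19, 18, 20, 30, 50, 77, 99, 110, 113, 114, 114, 114, 113, 113, 113, 113, 113, 115, 121]
0.19 [293.7 233.6] [353.3 233.9] [69, 70, 72, 73, 75, 77, 76, 76, 75, 73, 72, 72, 72, 71, 70, 72, 75, 73, 63, 47, 30, 24, 21, 22, 24, 24, 23, 23, 28, 35, 44, 53] [58, 58, 59, 58, 59, 59, 53, 42, 30, 24, 23, 20, 18, 19, 22, 29, 51, 92, 136, 167, 182, 186, 185, 185, 185, 186, 186, 187, 187, 187, 186, 186]
bottom [323.7 144.2] [152, 155, 156, 156, 155, 152, 150, 149, 149, 151, 152, 153, 154, 152, 143, 119, 83, 50, 35, 41, 54, 65, 70, 70, 69, 68, 60, 49, 40, 44, 58, 68]
bottom [323.7 144.2] [154, 153, 151, 150, 150, 151, 152, 153, 155, 154, 151, 148, 147, 148, 145, 133, 106, 68, 40, 36, 47, 58, 63, 65, 66, 69, 71, 61, 46, 40, 49, 59]
xyz cm [-0.57  0.24 12.82] w [ 0.    -0.049  0.004] | at [ 0.6663 -0.0473  0.2358] F [0.6 0.  0.9] open 1.004 t 18.23
```

```bash
python3 - <<'E'
from plant import env; from h import *
delta(env,[.6667,-.1555,.166],-.035,1.0,.08)
delta(env,[.6667,-.1555,.166],-.035,1.0,.0)
E
```

```text
xyz cm [-0.21  0.41  4.86] w [ 0.    -0.049  0.004] | at [ 0.6663 -0.0473  0.2358] F [0.6 0.  0.9] open 1.004 t 18.23
xyz cm [-0.6   0.41 12.85] w [ 0.    -0.049  0.004] | at [ 0.6663 -0.0473  0.2358] F [0.6 0.  0.9] open 1.004 t 18.23
```

Emit:
carry_out(plan=[{"x": -0.1,"y": 0.3,"z": 2.5,"wx": 0,"wy": -0.03,"wz": 0},{"x": -0.2,"y": 0.4,"z": 4.8,"wx": 0,"wy": -0.05,"wz": 0},{"x": -0.3,"y": 0.4,"z": 6.8,"wx": 0,"wy": -0.05,"wz": 0},{"x": -0.4,"y": 0.4,"z": 8.8,"wx": 0,"wy": -0.05,"wz": 0},{"x": -0.5,"y": 0.4,"z": 10.8,"wx": 0,"wy": -0.05,"wz": 0},{"x": -0.6,"y": 0.4,"z": 12.2,"wx": 0,"wy": -0.05,"wz": 0},{"x": -0.6,"y": 0.4,"z": 12.9,"wx": 0,"wy": -0.05,"wz": 0},{"x": -0.6,"y": 0.4,"z": 12.9,"wx": 0,"wy": -0.05,"wz": 0},{"x": -0.6,"y": 0.4,"z": 12.9,"wx": 0,"wy": -0.05,"wz": 0}])

```text
clock: 18.98
ee_pos: [0.667, -0.1558, 0.1662]
tcp_rot: [[0.016, 0.999, -0.028], [0.539, -0.033, -0.842], [-0.842, -0.001, -0.539]]
contact_force: [0.5, -0.1, -0.0]
opening: 0.993
gripper_force: 0.0
```

Emit:
carry_out(jaw=1, plan=[{"x": 0,"y": 0,"z": 0,"wx": 0,"wy": 0,"wz": 0},{"x": 0,"y": 0,"z": 0,"wx": 0,"wy": 0,"wz": 0},{"x": 0,"y": 0,"z": 0,"wx": 0,"wy": 0,"wz": 0},{"x": 0,"y": 0,"z": 0,"wx": 0,"wy": 0,"wz": 0},{"x": 0,"y": 0,"z": 0,"wx": 0,"wy": 0,"wz": 0},{"x": 0,"y": 0,"z": 0,"wx": 0,"wy": 0,"wz": 0},{"x": 0,"y": 0,"z": 0,"wx": 0,"wy": 0,"wz": 0},{"x": 0,"y": 0,"z": 0,"wx": 0,"wy": 0,"wz": 0},{"x": 0,"y": 0,"z": 0,"wx": 0,"wy": 0,"wz": 0},{"x": 0,"y": 0,"z": 0,"wx": 0,"wy": 0,"wz": 0}])

```text
clock: 19.82
ee_pos: [0.667, -0.1563, 0.1654]
tcp_rot: [[0.016, 0.999, -0.029], [0.538, -0.032, -0.842], [-0.843, -0.002, -0.538]]
contact_force: [-0.2, 2.5, 5.1]
opening: 0.531
gripper_force: 63.5
```

```bash
python3 - <<'E'
from plant import env; from h import *
s=env.get_state();R=s["tcp_rot"];print(R.T@[0,0,1],R.T@[0,1,0])
delta(env,[.6667,-.1555,.166],-.035,1.0)
E
```

```text
[-0.84275513 -0.00225938 -0.53829238] [ 0.53807321 -0.03237554 -0.84227611]
xyz cm [-0.01 -0.03 -0.1 ] w [0.001 0.002 0.003] | at [ 0.667  -0.1563  0.1654] F [-0.2  2.5  5.1] open 0.531 t 19.82
```

Emit:
carry_out(plan=[{"x": -0.4,"y": 0,"z": -0.25,"wx": 0,"wy": 0,"wz": 0},{"x": -0.8,"y": 0,"z": -0.5,"wx": 0,"wy": 0,"wz": 0},{"x": -1.2,"y": 0,"z": -0.75,"wx": 0,"wy": 0,"wz": 0},{"x": -1.5,"y": 0,"z": -0.97,"wx": 0,"wy": 0,"wz": 0},{"x": -1.5,"y": 0,"z": -0.97,"wx": 0,"wy": 0,"wz": 0},{"x": -0.96,"y": 0,"z": -1.8,"wx": 0,"wy": 0,"wz": 0},{"x": -0.2,"y": -0.1,"z": -3.0,"wx": 0,"wy": 0,"wz": 0},{"x": 0.8,"y": -0.15,"z": -4.55,"wx": 0,"wy": 0,"wz": 0},{"x": 2.0,"y": -0.2,"z": -6.45,"wx": 0,"wy": 0,"wz": 0},{"x": 3.35,"y": -0.3,"z": -8.55,"wx": 0,"wy": 0,"wz": 0},{"x": 1.0,"y": -0.3,"z": -10.0,"wx": 0,"wy": 0,"wz": 0},{"x": -1.5,"y": -0.3,"z": -11.6,"wx": 0,"wy": 0,"wz": 0},{"x": -3.4,"y": -0.3,"z": -12.85,"wx": 0,"wy": 0,"wz": 0},{"x": -3.4,"y": -0.3,"z": -12.85,"wx": 0,"wy": 0,"wz": 0}])

```text
clock: 20.98
ee_pos: [0.668, -0.0659, 0.2677]
tcp_rot: [[0.02, 0.999, -0.025], [0.539, -0.032, -0.842], [-0.842, 0.003, -0.539]]
contact_force: [-0.4, 0.3, -0.7]
opening: 0.529
gripper_force: 63.0
```

```bash
python3 - <<'E'
from plant import env; from h import *; from kin import *
q=env.get_state()["joint_positions"];print(q.round(2))
n=np.array([np.sin(.275),np.cos(.275)]);T=np.array([.4388,.1587])-.0045*n;print(T)
for P,y in(([.55,.03,.27],-.15),([*T,.27],-.275),([*T,.115],-.275)):print(ik(P,y,1.0,q[:5])[0].round(2));delta(env,P,y,1.0)
E
```

```text
[ 0.26  0.7   0.42  1.71 -0.94  2.08]
[0.43757804 0.15436909]
[ 0.43  0.67  0.33  1.94 -0.78]
xyz cm [  4.74 -12.1   -7.91] w [0.101 0.001 0.061] | at [ 0.668  -0.0659  0.2677] F [-0.4  0.3 -0.7] open 0.529 t 20.98
[ 0.66  0.7   0.33  2.1  -0.53]
xyz cm [ 11.22 -23.73 -18.09] w [0.206 0.001 0.129] | at [ 0.668  -0.0659  0.2677] F [-0.4  0.3 -0.7] open 0.529 t 20.98
[ 0.66  0.83  0.17  1.81 -0.53]
xyz cm [ 24.27 -23.78  -9.73] w [0.206 0.001 0.129] | at [ 0.668  -0.0659  0.2677] F [-0.4  0.3 -0.7] open 0.529 t 20.98
```

Emit:
carry_out(plan=[{"x": 0.6,"y": -1.3,"z": -1,"wx": 0.01,"wy": 0,"wz": 0.01},{"x": 1.8,"y": -3.8,"z": -2.9,"wx": 0.03,"wy": 0,"wz": 0.02},{"x": 3.1,"y": -6.6,"z": -5,"wx": 0.06,"wy": 0,"wz": 0.035},{"x": 4.5,"y": -9.5,"z": -7.2,"wx": 0.08,"wy": 0,"wz": 0.05},{"x": 5.9,"y": -12.4,"z": -9.4,"wx": 0.11,"wy": 0,"wz": 0.07},{"x": 7.3,"y": -15.3,"z": -11.6,"wx": 0.13,"wy": 0,"wz": 0.085},{"x": 8.6,"y": -18.2,"z": -13.8,"wx": 0.16,"wy": 0,"wz": 0.1},{"x": 9.9,"y": -21,"z": -16,"wx": 0.18,"wy": 0,"wz": 0.115},{"x": 10.9,"y": -23,"z": -17.5,"wx": 0.2,"wy": 0,"wz": 0.125},{"x": 11.2,"y": -23.7,"z": -18.1,"wx": 0.206,"wy": 0,"wz": 0.129},{"x": 13.5,"y": -23.7,"z": -16.6,"wx": 0.206,"wy": 0,"wz": 0.129},{"x": 16,"y": -23.7,"z": -15,"wx": 0.206,"wy": 0,"wz": 0.129},{"x": 18.6,"y": -23.8,"z": -13.4,"wx": 0.206,"wy": 0,"wz": 0.129},{"x": 21,"y": -23.8,"z": -11.8,"wx": 0.206,"wy": 0,"wz": 0.129},{"x": 23,"y": -23.8,"z": -10.5,"wx": 0.206,"wy": 0,"wz": 0.129},{"x": 24,"y": -23.8,"z": -9.9,"wx": 0.206,"wy": 0,"wz": 0.129},{"x": 24.3,"y": -23.8,"z": -9.7,"wx": 0.206,"wy": 0,"wz": 0.129},{"x": 24.3,"y": -23.8,"z": -9.7,"wx": 0.206,"wy": 0,"wz": 0.129},{"x": 24.3,"y": -23.8,"z": -9.7,"wx": 0.206,"wy": 0,"wz": 0.129}])

```text
clock: 22.57
ee_pos: [0.4361, 0.1539, 0.1119]
tcp_rot: [[0.143, 0.962, -0.232], [0.519, -0.272, -0.81], [-0.843, -0.004, -0.538]]
contact_force: [-0.6, -0.4, -2.5]
opening: 0.532
gripper_force: 63.0
```

```bash
cat > chk.py <<'E'
from plant import env,eyes; from h import *; import pickle
c=eyes.camera("wrist");pickle.dump(c,open("w10.pkl","wb"))
g=cv2.GaussianBlur(cv2.cvtColor(c["img"],cv2.COLOR_BGR2GRAY),(0,0),.7)
W=np.array([.4388,.1587]);n=np.array([np.sin(.275),np.cos(.275)]);ey=np.array([n[1],-n[0]])
s=env.get_state();p=s["ee_pos"];hf=p[2]-.0524
delta(env,[*(W-.0045*n),.09],-.275,1.0)
C=p[:2]+.0045*n
print("foot bottom front",proj(c,[*(C+.014*n),hf]).round(1))
for u in(300,320,340):print(u,g[40:220:3,u].tolist())
for v in(200,240):print("row",v,g[v,250:290].tolist(),g[v,350:390].tolist())
for z in(0,.02,.04):print([proj(c,[*(C+.014*n+k*.023*ey),hf+z])[0].round(1).tolist() for k in(-1,1)])
for d,z in((.050,.014),(.023,.014),(.023,.038),(.017,.038),(-.017,.038),(-.023,.038)):print("cup",d,z,[proj(c,[*(W+d*n+k*.026*ey),z])[0].round(1).tolist() for k in(-1,1)])
E
python3 chk.py
```

```text
xyz cm [1.91 0.14 1.14] w [-0.003  0.002  0.003] | at [0.4361 0.1541 0.1122] F [ 0.9  0.5 -1.7] open 0.529 t 22.62
foot bottom front [[319.8 167.8]]
300 [94, 95, 95, 95, 96, 96, 96, 93, 83, 82, 83, 82, 82, 82, 82, 83, 83, 82, 81, 83, 81, 83, 82, 89, 95, 94, 84, 81, 82, 83, 83, 83, 83, 82, 83, 82, 90, 106, 163, 174, 172, 167, 148, 37, 22, 44, 80, 82, 82, 84, 60, 25, 60, 84, 84, 83, 82, 44, 26, 64]
320 [192, 163, 98, 95, 95, 96, 96, 91, 82, 83, 81, 84, 82, 81, 82, 83, 81, 83, 83, 82, 83, 83, 83, 88, 94, 94, 85, 82, 83, 83, 83, 83, 82, 82, 82, 83, 91, 107, 166, 170, 175, 174, 150, 44, 27, 38, 80, 81, 83, 82, 62, 27, 53, 83, 82, 84, 85, 53, 24, 57]
340 [96, 96, 95, 96, 96, 96, 97, 92, 84, 83, 81, 83, 82, 82, 83, 82, 82, 84, 82, 83, 83, 82, 82, 88, 94, 96, 84, 82, 82, 83, 83, 83, 82, 83, 81, 84, 90, 118, 187, 179, 178, 174, 156, 50, 23, 32, 73, 80, 81, 79, 65, 26, 46, 79, 82, 80, 81, 59, 25, 51]
row 200 [167, 168, 169, 169, 170, 171, 172, 172, 172, 173, 174, 173, 172, 171, 172, 173, 173, 171, 161, 135, 93, 51, 30, 22, 21, 23, 23, 24, 22, 22, 24, 26, 24, 24, 25, 27, 30, 40, 58, 73] [84, 83
[... 224 characters left out ...]
231, 232, 233, 233, 233, 234, 233, 224, 192, 129, 64, 31, 22, 23, 25, 27, 26, 25, 27, 27, 27, 25, 25, 26, 26, 27, 26, 26, 27, 27, 24] [25, 27, 27, 26, 26, 25, 26, 26, 27, 27, 26, 27, 27, 27, 28, 28, 28, 27, 24, 23, 22, 22, 23, 48, 100, 164, 210, 230, 235, 236, 236, 236, 236, 236, 236, 236, 236, 236, 236, 236]
[[267.7, 167.6], [372.0, 168.0]]
[[265.6, 211.8], [373.6, 212.2]]
[[263.4, 259.2], [375.3, 259.7]]
cup 0.05 0.014 [[253.8, 17.0], [393.8, 17.5]]
cup 0.023 0.014 [[265.7, 65.0], [380.8, 65.5]]
cup 0.023 0.038 [[262.7, 112.1], [383.5, 112.6]]
cup 0.017 0.038 [[265.0, 119.1], [381.0, 119.6]]
cup -0.017 0.038 [[275.5, 150.4], [369.6, 150.7]]
cup -0.023 0.038 [[276.9, 154.7], [368.1, 155.1]]
```

```bash
python3 - <<'E'
import pickle; from h import *
c=pickle.load(open("w10.pkl","rb"));g=cv2.GaussianBlur(cv2.cvtColor(c["img"],cv2.COLOR_BGR2GRAY),(0,0),.7)
for v in(50,90,130,140):print(v,g[v,245:285].tolist(),g[v,365:405].tolist())
E
```

```text
50 [106, 106, 102, 98, 96, 94, 90, 88, 88, 90, 91, 93, 94, 95, 95, 95, 95, 94, 94, 95, 96, 97, 96, 95, 95, 96, 96, 96, 96, 96, 95, 95, 95, 95, 95, 95, 96, 96, 96, 96] [96, 96, 97, 98, 98, 97, 96, 97, 97, 97, 97, 97, 97, 96, 97, 96, 96, 96, 97, 97, 97, 96, 96, 97, 98, 98, 98, 97, 96, 96, 96, 96, 99, 100, 100, 99, 99, 98, 98, 99]
90 [182, 182, 181, 180, 179, 176, 165, 141, 111, 91, 85, 84, 83, 84, 83, 81, 81, 83, 82, 83, 82, 82, 82, 82, 82, 82, 82, 82, 82, 81, 81, 82, 83, 82, 82, 82, 82, 82, 82, 82] [82, 83, 83, 82, 82, 82, 82, 82, 82, 83, 83, 83, 81, 81, 82, 82, 83, 83, 82, 82, 83, 83, 82, 82, 83, 83, 83, 81, 81, 84, 88, 92, 95, 98, 99, 102, 104, 105, 106, 105]
130 [171, 171, 171, 173, 173, 173, 170, 169, 169, 167, 165, 163, 157, 144, 124, 106, 97, 94, 95, 96, 96, 96, 96, 94, 90, 84, 80, 79, 78, 77, 76, 77, 79, 81, 83, 82, 82, 83, 84, 83] [82, 82, 82, 82, 83, 81, 77, 73, 71, 72, 74, 77, 81, 86, 90, 93, 95, 96, 96, 97, 98, 103, 119, 144, 166, 177, 181, 181, 180, 178, 177, 178, 177, 175, 172, 171, 171, 172, 175, 176]
140 [173, 171, 169, 169, 170, 170, 171, 172, 172, 171, 170, 169, 169, 170, 170, 169, 168, 165, 161, 162, 164, 166, 166, 164, 159, 153, 145, 134, 117, 98, 85, 79, 80, 82, 82, 82, 82, 82, 82, 82] [82, 83, 82, 82, 82, 81, 78, 77, 79, 84, 88, 91, 94, 96, 95, 96, 98, 105, 118, 140, 158, 167, 169, 170, 170, 171, 171, 170, 170, 170, 170, 170, 171, 171, 170, 170, 170, 168, 164, 161]
```

Emit:
carry_out(plan=[{"x": 0.4,"y": 0.11,"z": 0.26,"wx": 0,"wy": 0,"wz": 0},{"x": 0.9,"y": 0.11,"z": 0.58,"wx": 0,"wy": 0,"wz": 0},{"x": 1.3,"y": 0.11,"z": 0.83,"wx": 0,"wy": 0,"wz": 0},{"x": 1.6,"y": 0.11,"z": 1.02,"wx": 0,"wy": 0,"wz": 0},{"x": 1.85,"y": 0.11,"z": 1.18,"wx": 0,"wy": 0,"wz": 0},{"x": 2.1,"y": 0.11,"z": 1.34,"wx": 0,"wy": 0,"wz": 0},{"x": 2.3,"y": 0.11,"z": 1.47,"wx": 0,"wy": 0,"wz": 0},{"x": 2.45,"y": 0.11,"z": 1.56,"wx": 0,"wy": 0,"wz": 0},{"x": 2.45,"y": 0.11,"z": 1.56,"wx": 0,"wy": 0,"wz": 0}])

```text
clock: 23.37
ee_pos: [0.4365, 0.1536, 0.0817]
tcp_rot: [[0.142, 0.962, -0.232], [0.518, -0.272, -0.811], [-0.843, -0.005, -0.537]]
contact_force: [-0.9, 0.0, -2.3]
opening: 0.532
gripper_force: 63.0
```

Emit:
carry_out(plan=[{"x": 0.2,"y": 0,"z": 0.13,"wx": 0,"wy": 0,"wz": 0},{"x": 0.4,"y": 0,"z": 0.26,"wx": 0,"wy": 0,"wz": 0},{"x": 0.6,"y": 0,"z": 0.38,"wx": 0,"wy": 0,"wz": 0},{"x": 0.8,"y": 0,"z": 0.51,"wx": 0,"wy": 0,"wz": 0},{"x": 1.0,"y": 0,"z": 0.64,"wx": 0,"wy": 0,"wz": 0},{"x": 1.2,"y": 0,"z": 0.77,"wx": 0,"wy": 0,"wz": 0},{"x": 1.35,"y": 0,"z": 0.86,"wx": 0,"wy": 0,"wz": 0},{"x": 1.35,"y": 0,"z": 0.86,"wx": 0,"wy": 0,"wz": 0}])

```text
clock: 24.03
ee_pos: [0.4364, 0.1537, 0.0656]
tcp_rot: [[0.142, 0.962, -0.232], [0.518, -0.272, -0.811], [-0.843, -0.005, -0.537]]
contact_force: [-0.3, 0.5, -1.5]
opening: 0.531
gripper_force: 63.0
```

Emit:
carry_out(plan=[{"x": 0.06,"y": 0,"z": 0.04,"wx": 0,"wy": 0,"wz": 0},{"x": 0.12,"y": 0,"z": 0.08,"wx": 0,"wy": 0,"wz": 0},{"x": 0.12,"y": 0,"z": 0.08,"wx": 0,"wy": 0,"wz": 0}])

```text
clock: 24.28
ee_pos: [0.4365, 0.1537, 0.0645]
tcp_rot: [[0.142, 0.962, -0.232], [0.519, -0.272, -0.811], [-0.843, -0.005, -0.538]]
contact_force: [-0.4, 0.1, -2.1]
opening: 0.531
gripper_force: 63.0
```

Emit:
carry_out(plan=[{"x": 0.06,"y": 0,"z": 0.04,"wx": 0,"wy": 0,"wz": 0},{"x": 0.1,"y": 0,"z": 0.07,"wx": 0,"wy": 0,"wz": 0},{"x": 0.1,"y": 0,"z": 0.07,"wx": 0,"wy": 0,"wz": 0}])

```text
clock: 24.53
ee_pos: [0.4365, 0.1537, 0.0633]
tcp_rot: [[0.142, 0.962, -0.232], [0.519, -0.272, -0.811], [-0.843, -0.005, -0.538]]
contact_force: [-1.0, 0.7, -1.7]
opening: 0.533
gripper_force: 63.0
```

Emit:
carry_out(plan=[{"x": 0.05,"y": 0,"z": 0.03,"wx": 0,"wy": 0,"wz": 0},{"x": 0.1,"y": 0,"z": 0.06,"wx": 0,"wy": 0,"wz": 0},{"x": 0.1,"y": 0,"z": 0.06,"wx": 0,"wy": 0,"wz": 0}])

```text
clock: 24.78
ee_pos: [0.4365, 0.1536, 0.0628]
tcp_rot: [[0.142, 0.962, -0.232], [0.518, -0.272, -0.811], [-0.843, -0.005, -0.537]]
contact_force: [0.5, 1.0, 4.4]
opening: 0.53
gripper_force: 63.4
```

Emit:
carry_out(plan=[{"x": 0.04,"y": 0,"z": 0.025,"wx": 0,"wy": 0,"wz": 0},{"x": 0.07,"y": 0,"z": 0.045,"wx": 0,"wy": 0,"wz": 0},{"x": 0.07,"y": 0,"z": 0.045,"wx": 0,"wy": 0,"wz": 0}])

```text
clock: 25.03
ee_pos: [0.4365, 0.1536, 0.0628]
tcp_rot: [[0.142, 0.963, -0.231], [0.518, -0.271, -0.811], [-0.844, -0.005, -0.537]]
contact_force: [1.2, 2.9, 10.9]
opening: 0.531
gripper_force: 63.8
```

Emit:
carry_out(jaw=0, plan=[{"x": -0.1,"y": 0,"z": -0.06,"wx": 0,"wy": 0,"wz": 0},{"x": -0.1,"y": 0,"z": -0.06,"wx": 0,"wy": 0,"wz": 0},{"x": -0.1,"y": 0,"z": -0.06,"wx": 0,"wy": 0,"wz": 0},{"x": -0.1,"y": 0,"z": -0.06,"wx": 0,"wy": 0,"wz": 0},{"x": -0.1,"y": 0,"z": -0.06,"wx": 0,"wy": 0,"wz": 0},{"x": -0.1,"y": 0,"z": -0.06,"wx": 0,"wy": 0,"wz": 0},{"x": -0.1,"y": 0,"z": -0.06,"wx": 0,"wy": 0,"wz": 0},{"x": -0.1,"y": 0,"z": -0.06,"wx": 0,"wy": 0,"wz": 0},{"x": -0.1,"y": 0,"z": -1,"wx": 0,"wy": 0,"wz": 0},{"x": -0.1,"y": 0,"z": -3,"wx": 0,"wy": 0,"wz": 0},{"x": -0.1,"y": 0,"z": -5,"wx": 0,"wy": 0,"wz": 0},{"x": -0.1,"y": 0,"z": -7,"wx": 0,"wy": 0,"wz": 0},{"x": -0.1,"y": 0,"z": -9,"wx": 0,"wy": 0,"wz": 0},{"x": -0.1,"y": 0,"z": -9,"wx": 0,"wy": 0,"wz": 0}])

```text
clock: 26.2
ee_pos: [0.4581, 0.2291, 0.1121]
tcp_rot: [[0.144, 0.963, -0.229], [0.521, -0.27, -0.81], [-0.841, -0.003, -0.54]]
contact_force: [1.1, 0.0, -0.5]
opening: 1.002
gripper_force: 0.0
```

```bash
python3 - <<'E'
from plant import env,eyes; from h import *
from kin import *
q=env.get_state()["joint_positions"];print(q.round(2))
c=eyes.camera("wrist");g=cv2.GaussianBlur(cv2.cvtColor(c["img"],cv2.COLOR_BGR2GRAY),(0,0),.8)
n=np.array([np.sin(.275),np.cos(.275)]);W=np.array([.4388,.1587])
for d,z in((.023,.014),(.023,.038),(.017,.038),(.014,.038),(.014,.114)):print(d,z,proj(c,[*(W+d*n),z])[0].round(1))
for u in(310,330):print(u,g[90:330:4,u].tolist())
for v in(230,290):print(v,g[v,270:380:2].tolist())
ik0=ik([.46,.24,.28],-.275,.6,q[:5])[0];print(ik0.round(2));delta(env,[.46,.24,.28],-.275,.6)
E
```

```text
[ 0.72  0.93  0.38  1.94 -0.47  2.8 ]
0.023 0.014 [320.9 141.3]
0.023 0.038 [320.8 174.1]
0.017 0.038 [320.8 177.1]
0.014 0.038 [320.8 178.6]
0.014 0.114 [320.4 291.2]
310 [91, 86, 88, 85, 71, 71, 72, 76, 83, 83, 83, 104, 137, 74, 71, 72, 71, 72, 72, 71, 79, 126, 64, 23, 43, 47, 58, 36, 64, 33, 61, 40, 58, 21, 22, 22, 23, 45, 59, 58, 58, 59, 61, 59, 61, 44, 23, 23, 27, 45, 45, 44, 42, 41, 43, 41, 43, 41, 47, 75]
330 [84, 87, 91, 85, 72, 72, 72, 77, 83, 85, 84, 84, 121, 72, 73, 72, 72, 71, 71, 71, 79, 123, 45, 25, 44, 48, 57, 34, 63, 33, 65, 39, 53, 24, 24, 24, 24, 45, 57, 59, 59, 61, 61, 61, 61, 42, 24, 24, 23, 39, 53, 60, 59, 61, 59, 60, 59, 58, 59, 59]
230 [153, 151, 151, 151, 150, 150, 150, 149, 123, 56, 23, 22, 24, 23, 23, 23, 23, 22, 21, 23, 22, 22, 22, 22, 22, 22, 21, 24, 24, 23, 24, 23, 21, 21, 23, 24, 24, 23, 24, 22, 16, 28, 90, 143, 154, 152, 153, 152, 152, 153, 153, 153, 152, 151, 151]
290 [74, 72, 71, 71, 74, 76, 77, 78, 78, 75, 71, 70, 68, 66, 66, 72, 81, 80, 76, 65, 45, 53, 65, 63, 63, 65, 66, 65, 64, 59, 53, 60, 75, 79, 77, 71, 53, 32, 28, 30, 34, 47, 67, 74, 74, 72, 73, 74, 75, 76, 77, 78, 78, 79, 77]
[ 0.67  0.58  0.43  1.93 -0.34]
xyz cm [-13.56  -0.17 -10.15] w [-0.002  0.401  0.003] | at [0.4577 0.2278 0.1111] F [ 0.  -0.4 -0.7] open 0.999 t 26.25
```

Emit:
carry_out(plan=[{"x": -1,"y": 0,"z": -2.5,"wx": 0,"wy": 0,"wz": 0},{"x": -4,"y": 0,"z": -5,"wx": 0,"wy": 0.08,"wz": 0},{"x": -7,"y": 0,"z": -7,"wx": 0,"wy": 0.16,"wz": 0},{"x": -10,"y": 0,"z": -8.5,"wx": 0,"wy": 0.25,"wz": 0},{"x": -13,"y": 0,"z": -10,"wx": 0,"wy": 0.3,"wz": 0},{"x": -13,"y": 0,"z": -10,"wx": 0,"wy": 0.3,"wz": 0},{"x": -13,"y": 0,"z": -10,"wx": 0,"wy": 0.3,"wz": 0},{"x": -13,"y": 0,"z": -10,"wx": 0,"wy": 0.3,"wz": 0}])

```text
clock: 26.92
ee_pos: [0.4617, 0.2393, 0.2737]
tcp_rot: [[0.205, 0.962, -0.18], [0.735, -0.273, -0.621], [-0.647, -0.005, -0.763]]
contact_force: [-1.0, 0.5, -0.0]
opening: 1.004
gripper_force: 0.0
```

```bash
python3 - <<'E'
from plant import env,eyes; from h import *; import pickle
s=env.get_state();print(s["clock"],s["ee_pos"].round(3),s["contact_force"].round(1))
c0=pickle.load(open("c0.pkl","rb"))
# difference vs start: bystanders unmoved?
for n in("scene","side"):
    c=eyes.camera(n);cv2.imwrite(f"pics/{n}_end.png",c["img"])
    d=np.abs(c["img"].astype(int)-c0[n]["img"]).max(2)
    for k,P in(("mic",[.55,.03,.0]),("michead",[.553,.045,.145]),("tape",[.78,.07,.02]),("mug",[.545,.43,.05]),("torch",[.555,-.148,.19])):
        u,v=proj(c,P)[0].astype(int);a=d[v-12:v+12,u-12:u+12];print(n,k,(u,v),"changed frac",(a>45).mean().round(2))
    for k,P in(("wide loop top",[.644,.201,.171]),("slim loop top",[.4388,.1587,.165])):print(n,k,proj(c,P)[0].round())
E
```

```text
26.9167 [0.462 0.239 0.274] [-1.   0.5 -0. ]
scene mic (np.int64(308), np.int64(232)) changed frac 0.0
scene michead (np.int64(312), np.int64(203)) changed frac 0.0
scene tape (np.int64(272), np.int64(282)) changed frac 0.0
scene mug (np.int64(424), np.int64(285)) changed frac 0.04
scene torch (np.int64(262), np.int64(166)) changed frac 0.0
scene wide loop top [339. 242.]
scene slim loop top [366. 194.]
side mic (np.int64(351), np.int64(243)) changed frac 0.0
side michead (np.int64(351), np.int64(201)) changed frac 0.17
side tape (np.int64(266), np.int64(232)) changed frac 0.0
side mug (np.int64(311), np.int64(356)) changed frac 0.09
side torch (np.int64(364), np.int64(152)) changed frac 0.9
side wide loop top [296. 223.]
side slim loop top [393. 229.]
```

```bash
python3 -c "
from plant import env
print(env.sign_off())"
```

```text
the job is handed in; nothing more can be done
None
```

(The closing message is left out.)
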